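# Fit the retaining ring on a potter's turntable spindle

### The job

The wheel head is off the potter's turntable and its brass spring washer needs its retaining ring back: with the ring pliers, whose tips are already in the ring on the wooden stand, spread the ring and lower it over the spindle until it presses the springy washer down a few millimetres, found by feel and never squashed flat. Let the ring spring shut in the groove there, draw the pliers off, and stand them back upright in their gap in the stand. Leave the mug, jar, wrench and wheel head where they are.

Things in the scene. Friction and masses are not known exactly. Their poses are not given: they have to be found in the camera images.
- ring_center (a point): Centre of the dark steel retaining ring (44 g), half-way up its 5 mm thickness; radius 17.5 mm inside, 27 outside; z up. Back arc on its +x side, two sprung arms, gap on -x between two lugs with square holes 22 mm to -x of the centre. The pliers' pins stand in the holes at the start. Spread, it clears a 40 mm shaft by 1.5 to 2 mm and clings to the pins, so the pliers carry it.
- ring_left (a joint): Angle (rad) by which the ring's left (+y) arm is spread against its spring: 0 shut, about 0.34 with the pliers squeezed to their stop. Shut in the groove it reads below 0.08; clinging to the shaft above the groove, over 0.12.
- ring_right (a joint): The same for the right (-y) arm; both arms move together.
- pliers_handles (a point): Grip point midway between the two black handles of the upright pliers (0.18 kg, tips down). x points to the ring's side, y is the squeeze line: squeezed handles spread the tips. Handles 14 mm wide in x, from 27 mm below to 17 mm above this point; outside width here 54 mm open (63 at the top), 32 mm squeezed to the stop. With the ring on, 26 N reaches the stop; hold with 40 to 60 N.
- pliers: Body of the pliers; origin between the pin ends, 121 mm below the grip point; z up. Pins 4.5 mm long below flat feet that push on the lugs. Steel bridge 14 x 54 x 22 mm centred 76 mm above the origin. A spring opens the handles: fingers 54 to 58 mm apart free the pins from the shut ring yet still hold the handles lightly at the top, to draw the pliers up; let go there, they topple.
- pliers_left (a joint): Squeeze angle (rad) of the left lever of the pliers: 0 open, 0.25 at the stop; the other lever moves alike.
- stand: Fixed wooden stand. Origin at bench height under the pliers' place; x as the pliers' x. Base plate 115 x 100 mm, 12 mm thick; the ring lies on it, centre 22 mm to +x. A 22 x 18 mm post (top 88 mm up) stands inside the ring, 9 to 31 mm to +x; a 12 x 40 mm post (top 92 mm up) 12 to 24 mm to -x. The pliers stand in the 21 mm gap between; ring and pliers come out straight up.
- stand_home (a point): Where the pliers' grip point belongs when they stand in the gap without the ring, pins on the base plate: 133 mm above the bench, on the stand's axis. At the start, on the ring, they stand 2 mm higher.
- foot_axis (a point): On the vertical spindle axis at the top of the turntable's grey foot, 46 mm above the bench (foot 150 mm across below, 88 mm here). Above it: a 72 mm sleeve, the brass washer, the bare 40 mm shaft. The spindle's height varies: the washer's face is 16 to 32 mm above this point. The shaft ends 28.5 mm above the face, its top 6 mm tapered to 30 mm across.
- washer (a joint): Travel (m) of the 80 mm brass washer: 0 up, 0.008 flat on its stop; its spring gives 4.5 N at 0 and 1 N more per mm. The groove's upper edge is 2.5 mm above the unpressed face: the 5 mm ring must press the washer down 3 to 6 mm (8 to 10 N) to shut in the groove, and then holds it down about 2.5 mm. Beyond 6.8 mm it counts as squashed.
- wheel_head_mid (a point): Aluminium wheel head, a disc 200 mm across lying upside down on the bench, 30 mm high; point at half height. Leave it alone.
- mug: White mug, 80 mm across, 90 mm high, origin under its centre. Leave it alone.
- glaze_jar: Closed terracotta-coloured jar, 72 mm across, 100 mm high, origin under its centre. Leave it alone.
- wrench: Steel wrench 150 mm long lying on the bench. Leave it alone.

How it is judged:
By the outcome, as a careful person would: the job done as asked, in the order asked, and still so for the second after the job is handed in, with the robot touching nothing.
It also fails if it takes over 54 s, if anything falls off the work surface, if the arm or the gripper's body presses on something with over 40 N, if the wrist force passes 120 N, or if a joint passes its speed limit or range.

### The arm

A 6-joint arm with a two-finger parallel gripper is mounted at the origin on the work surface. World frame = base frame: x ahead of the robot, y to its left, z up, the work surface at z = 0. Lengths are in m, angles in rad, forces in N, time in s.
With the tool pointing down it reaches from about 0.375 to 0.9 m from the base axis. Payload 3.1 kg.
Tool frame: the origin (TCP) lies at the very end of the fingers, on their centre line; the grasp point (between the pads) lies 19 mm behind it; z points along the fingers, y is the direction in which the jaws open and shut (so a half turn about z gives the same grasp; the last joint's range is limited). The gripper opens to 87 mm and grips with 3 to 60 N. Pads are 19 mm wide; open, the fingers measure 117 mm over their backs; the gripper's body (75 mm by 190 mm) begins 51 mm behind the grasp point.
Start: joints at [-0.178, 0.527, 1.433, -0, 1.181, -0.178], TCP at [0.625, 0, 0.223] pointing down, gripper open.
Joint ranges: [-3.08, 3.08], [-0.75, 2.2], [0.22, 2.44], [-1.43, 4.57], [0, 2.65], [-2.85, 2.85]. Speed limits (rad/s): [2.79, 2.79, 3.14, 3.14, 3.14, 3.14].

### API

Orientations are given as a unit quaternion [x, y, z, w].
In Python, from cell import ctrl, read_camera gives the robot as it stands.
- The arm moves only by the tool send_rows, never from a script. Its argument "motion" is a list of rows, each an object of numbers: "fingers": the opening, from 0 (shut) to 1 (fully open); "tx", "ty", "tz": the shift along the world's x, y, z in m; "rx", "ry", "rz": the turn, a rotation vector about the world's x, y, z in rad. In form: [{"fingers": .., "tx": .., "ty": .., "tz": .., "rx": .., "ry": .., "rz": ..}, ...]. A call has exactly 8 rows; each row is the pose to reach, as a shift and turn from the pose commanded when the call began; what a row does not reach only later rows make up. A row lasts 1/8 s, in which the tool goes at most 62.5 mm and 10.7 degrees, less where a joint would pass 70% of its speed; a pose out of reach is approached as far as the arm can. A call with a gripper value outside its range is refused whole. The fingers move at their own pace and stop on an object; the grip force is fixed at half the most. Time passes only in rows, so rows that repeat a pose let the fingers close, or fill a call up. It gives the time, the measured TCP pose, the force and the opening at its end, in the units of the state.
- ctrl.read_state(): the state, without advancing time (a new reading comes with each control period).
- read_camera(name): name is "scene" or "side" or "wrist"; returns a dict with "frame" (480x640x3 uint8, red, green, blue), "range_z" (480x640 float32, m along the optical axis (not along the pixel's ray), 0 where there is no reading), "fx", "fy", "cx", "cy" (pixels), "pose" (4x4, takes a point from camera to world coordinates). Camera axes: x right, y down, z forward; pixel columns grow to the right and rows downward; lengths in m; the calibration is good to about 2 mm. A picture is of the moment at which its call begins.
- ctrl.sign_off(): hands the job in, once; it reports no verdict.
The state is a dict: "clock": time; "joints": joint angles; "joint_velocities": joint speeds; "joint_torque": joint torques, N m; "tool_pos": TCP position; "eef_rot": TCP orientation; "wrist_force": force on the tool from outside, world axes, zero at the start; "torque": the same for the moment, N m; "gripper_width": finger opening in m.
Only numpy, scipy, OpenCV 4.12 (cv2) and the standard library are available. Lean on these libraries where they do the work, as an engineer would, in place of code of your own. Each camera call takes 0.05 s, during which the arm holds its last target.

## Working session

There is one attempt and no reset: what is moved stays moved. The work goes in short steps, Python scripts to look and compute and a tool call to move; the robot and the scene stay as the last step left them, time stands still between calls to the robot, and variables do not carry over. Pictures are saved under pics/ and viewed, and the job is handed in when it is done.

Besides the shell and the picture viewer there is one more tool, called after "Call:" in YAML: its name, and indented under it one key for each argument. send_rows: Moves the arm, as the interface text tells. Its arguments: {"type":"object","properties":{"motion":{"type":"array","items":{"type":"object","properties":{"fingers":{"type":"number"},"tx":{"type":"number"},"ty":{"type":"number"},"tz":{"type":"number"},"rx":{"type":"number"},"ry":{"type":"number"},"rz":{"type":"number"}}}}},"required":["motion"]}

```bash
mkdir -p pics; ls
python3 - <<'E'
from cell import ctrl, read_camera
import cv2,numpy as np
print(ctrl.read_state())
for n in ["scene","side","wrist"]:
    c=read_camera(n); cv2.imwrite(f"pics/{n}0.png",c["frame"][:,:,::-1]); np.savez(f"pics/{n}0.npz",**c)
    print(n,c["fx"],c["fy"],c["cx"],c["cy"],np.round(c["pose"],4).tolist())
E
```

```text
pics
{'clock': 0.0, 'joints': array([-1.78503670e-01,  5.28444556e-01,  1.43387143e+00,  4.80009372e-06,
        1.18138791e+00, -1.78481001e-01]), 'joint_velocities': array([-0.00103801, -0.00150115,  0.00086755, -0.00149354,  0.00094057,
        0.00100272]), 'joint_torque': array([-5.45745443e-04, -4.40045428e+01, -1.76593530e+01,  6.32597599e-02,
        5.83207863e-02, -1.53719384e-04]), 'tool_pos': array([6.24287079e-01, 1.57176772e-04, 2.21594722e-01]), 'eef_rot': array([ 7.07115048e-01,  7.07097727e-01, -6.00227834e-04, -8.68370518e-04]), 'wrist_force': array([-0.16726596,  0.46245986, -0.65442421]), 'torque': array([-0.06017325, -0.00492888,  0.05259518]), 'gripper_width': 0.08726417254601576}
scene 504.29757892488624 504.29757892488624 315.34930195494053 241.29665876287 [[-0.6811, 0.5106, -0.5247, 1.1112], [0.7321, 0.4634, -0.4993, 0.4951], [-0.0118, -0.7242, -0.6895, 0.779], [0.0, 0.0, 0.0, 1.0]]
side 435.1774646867724 435.1774646867724 320.57981491504745 241.671350969466 [[0.9918, -0.0821, 0.0983, 0.4856], [-0.1279, -0.674, 0.7276, -0.7239], [0.0065, -0.7342, -0.6789, 0.7671], [0.0, 0.0, 0.0, 1.0]]
wrist 332.0542726072106 332.0542726072106 320.93574827263865 244.62469267282063 [[1.0, -0.0003, -0.0021, 0.6253], [-0.0008, -0.9683, -0.2499, 0.068], [-0.0019, 0.2499, -0.9683, 0.3837], [0.0, 0.0, 0.0, 1.0]]
```

View pics/scene0.png

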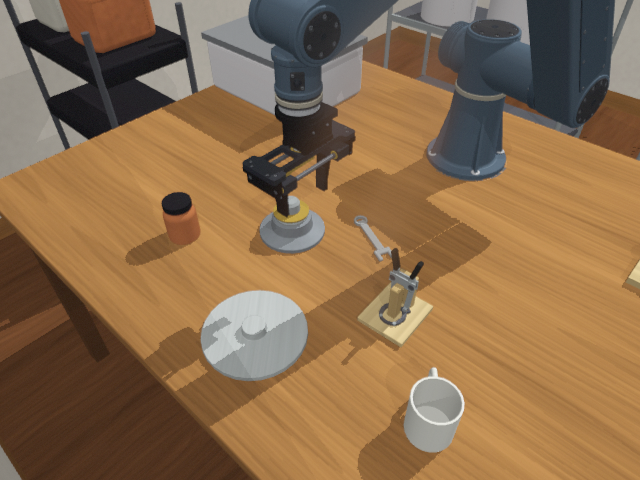

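View pics/side0.png

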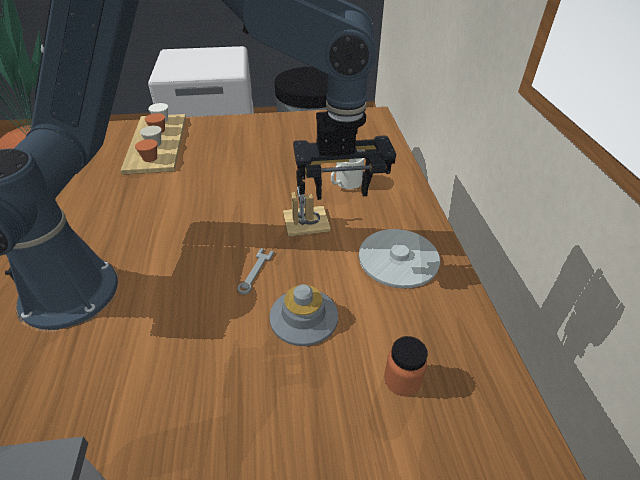

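View pics/wrist0.png

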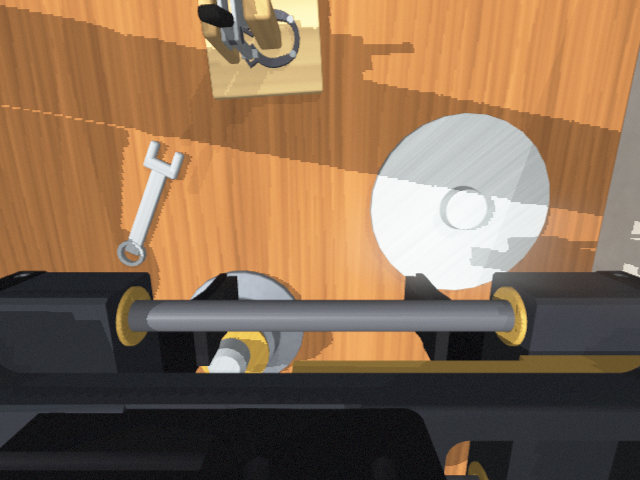

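Scene view: stand around (395,312) with handles near (396,262)/(418,268), spindle near (292,210). Side view: stand (307,220), spindle (303,293). Now I'll measure.

```bash
cat > h.py <<'E'
import numpy as np, cv2
def load(n): return dict(np.load(f"pics/{n}.npz"))
def ray(c,u,v,z):
    d=np.array([(u-c["cx"])/c["fx"],(v-c["cy"])/c["fy"],1.0]); T=c["pose"]
    w=T[:3,:3]@d; o=T[:3,3]; s=(z-o[2])/w[2]; return o+s*w
def cloud(c):
    v,u=np.mgrid[0:480,0:640]; z=c["range_z"]
    P=np.stack([(u-c["cx"])/c["fx"]*z,(v-c["cy"])/c["fy"]*z,z],-1)
    W=P@c["pose"][:3,:3].T+c["pose"][:3,3]; W[z<=0]=np.nan; return W
def proj(c,p):
    T=c["pose"]; q=T[:3,:3].T@(np.asarray(p)-T[:3,3]); return c["fx"]*q[0]/q[2]+c["cx"],c["fy"]*q[1]/q[2]+c["cy"]
E
python3 - <<'E'
from h import *
for n,(x,y,w,h) in dict(scene0=(340,230,110,120),side0=(270,180,75,65)).items():
    im=cv2.imread(f"pics/{n}.png"); cv2.imwrite(f"pics/z_{n}.png",cv2.resize(im[y:y+h,x:x+w],None,fx=5,fy=5,interpolation=cv2.INTER_CUBIC))
for n in ["scene0","side0"]:
    c=load(n);W=cloud(c)
    hsv=cv2.cvtColor(c["frame"],cv2.COLOR_RGB2HSV)
    m=(W[...,2]>0.006)&(W[...,2]<0.018)
    m=m.astype(np.uint8)
    k,l,s,ce=cv2.connectedComponentsWithStats(m)
    for i in range(1,k):
        if s[i,4]>150:
            p=W[l==i]; print(n,s[i],ce[i],np.nanmedian(p,0),np.nanmin(p,0),np.nanmax(p,0))
            r=cv2.minAreaRect(p[:,:2].astype(np.float32)*1000); print(r)
    # brass
    m=cv2.inRange(hsv,(18,150,120),(30,255,255))
    k,l,s,ce=cv2.connectedComponentsWithStats(m)
    for i in range(1,k):
        if s[i,4]>60 : p=W[l==i]; print(n,"brass",s[i],np.nanmedian(p,0),np.nanmin(p,0),np.nanmax(p,0))
E
```

```text
scene0 [214  83  61  31 159] [245.62893082  98.70440252] [ 0.19895975 -0.66390195  0.01298806] [ 0.19433024 -0.82134297  0.00611176] [ 0.20482676 -0.53475589  0.01793283]
((199.2083740234375, -678.0513916015625), (286.5973205566406, 10.041468620300293), 89.75440979003906)
scene0 [ 427  138   79   40 1047] [466.41451767 163.91690544] [0.064067   0.04667709 0.01144235] [-0.07762483 -0.10056456  0.00601618] [0.10709511 0.10829979 0.01796993]
((28.925167083740234, 14.996978759765625), (155.1236114501953, 205.89840698242188), 23.034263610839844)
scene0 [ 260  210   65   42 1106] [292.38065099 235.29023508] [ 0.55897225 -0.10008297  0.01218505] [ 0.454366   -0.20751238  0.00603808] [ 0.60259243 -0.05795862  0.01797608]
((532.9159545898438, -126.83616638183594), (132.38763427734375, 147.10958862304688), 49.546905517578125)
scene0 [627 261  13  26 172] [635.05232558 275.03488372] [0.16760414 0.48984058 0.0135259 ] [0.11814772 0.48257763 0.00608293] [0.18383729 0.50692344 0.01778996]
((154.34548950195312, 485.28912353515625), (69.52241516113281, 21.993444442749023), 19.87392234802246)
scene0 
[... 2661 characters left out ...]
0793] [0.47264388 0.08620857 0.01120097]
((424.82122802734375, 12.036872863769531), (149.33706665039062, 36.51569747924805), 64.12261962890625)
side0 [  17  259  100   69 1751] [ 73.89263278 304.05482581] [ 0.04482811 -0.06765345  0.01277426] [-0.10018233 -0.10544243  0.00601411] [0.10679553 0.08929541 0.01795328]
((18.664947509765625, -25.231239318847656), (208.09718322753906, 151.96322631835938), 33.222442626953125)
side0 [ 269  291   69   54 1343] [303.08637379 323.92479523] [ 0.52092371 -0.17516505  0.01337886] [ 0.45403375 -0.21322061  0.00602499] [ 0.60221658 -0.07345424  0.01799018]
((527.8035278320312, -144.22711181640625), (137.96002197265625, 148.11349487304688), 87.18372344970703)
```

Run:
```python
from h import *
for n,(x,y,w,h) in dict(scene0=(245,180,100,80),side0=(260,270,90,80)).items():
    im=cv2.imread(f"pics/{n}.png"); cv2.imwrite(f"pics/zt_{n}.png",cv2.resize(im[y:y+h,x:x+w],None,fx=6,fy=6,interpolation=cv2.INTER_CUBIC))
```

```text
(no output)
```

View pics/z_scene0.png

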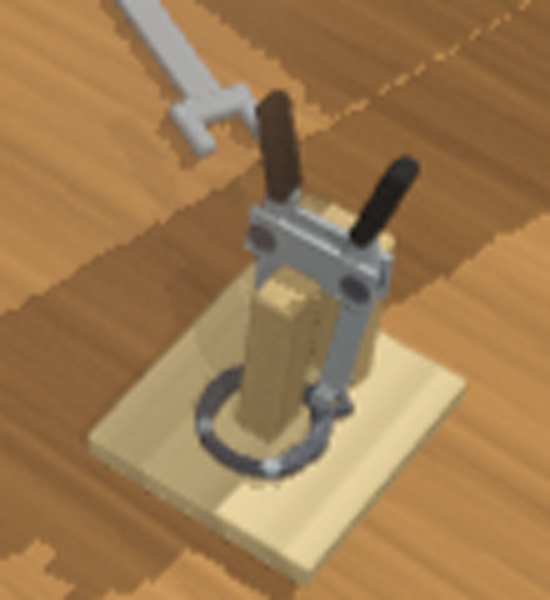

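View pics/z_side0.png

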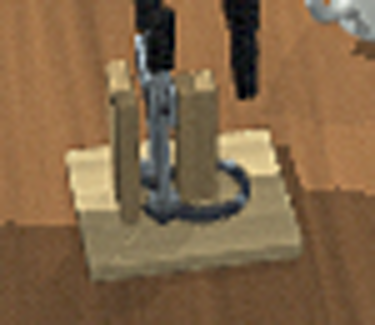

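View pics/zt_side0.png

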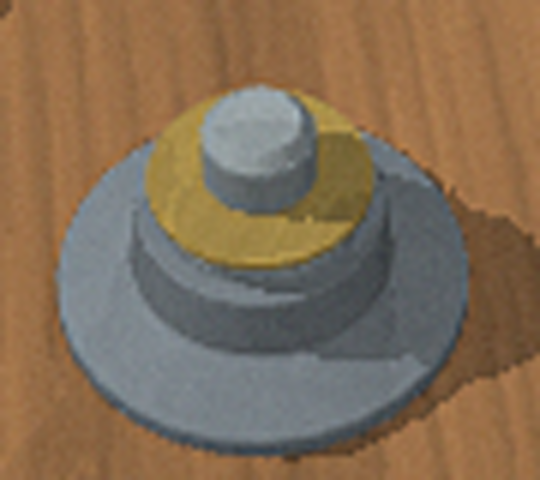

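View pics/zt_scene0.png

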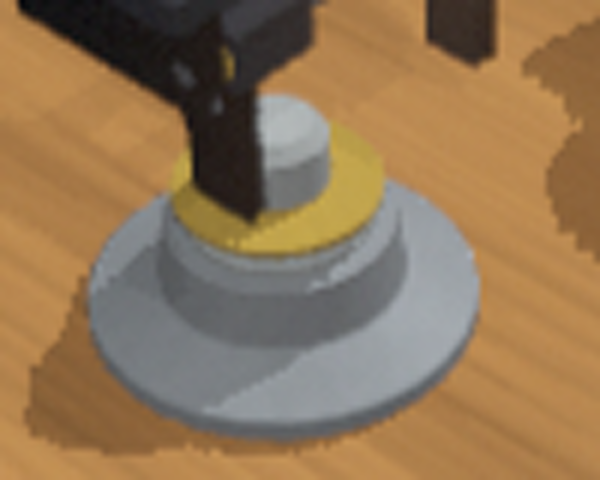

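Run:
```python
from h import *
c=load("scene0")
P=[ray(c,340+u/5,230+v/5,.012) for u,v in [(90,438),(303,568),(465,382)]]
print(np.round(P,4)); print([np.linalg.norm(P[i]-P[i+1]) for i in (0,1)],[np.degrees(np.arctan2(*(P[i+1]-P[i])[[1,0]])) for i in (0,1)], (P[0]+P[2])/2)
c2=load("side0")
P=[ray(c2,270+u/5,180+v/5,.012) for u,v in [(68,152),(92,264),(300,243),(270,132)]]
print(np.round(P,4)); print([np.degrees(np.arctan2(*(P[(i+1)%4]-P[i])[[1,0]])) for i in range(4)], np.mean(P,0))
for n,cc in (("sc",c),("si",c2)):
    W=cloud(cc)
    for a,b in((.08,.1),(.1,.125),(.125,.16)):
        m=(abs(W[...,0]-.56)<.06)&(abs(W[...,1]-.185)<.06)&(W[...,2]>a)&(W[...,2]<b)
        vu=np.argwhere(m); print(n,a,len(vu))
        if len(vu):
          print(np.round(W[m].min(0),4),np.round(W[m].max(0),4),np.round(np.median(W[m],0),4))
# spindle
for n,cc in (("sc",c),("si",c2)):
    W=cloud(cc); m=(abs(W[...,0]-.528)<.05)&(abs(W[...,1]+.136)<.05)&(W[...,2]>.05)&(W[...,2]<.11)
    print(n,np.histogram(W[m][:,2],bins=np.arange(.05,.112,.002)))
```

```text
[[0.627  0.143  0.012 ]
 [0.6206 0.2376 0.012 ]
 [0.5082 0.2329 0.012 ]]
[np.float64(0.09474701044782606), np.float64(0.11246820601835032)] [np.float64(93.87862714202537), np.float64(-177.59637823491644)] [0.56762298 0.18795594 0.012     ]
[[0.5096 0.2242 0.012 ]
 [0.5159 0.1293 0.012 ]
 [0.6261 0.1328 0.012 ]
 [0.6231 0.2285 0.012 ]]
[np.float64(-86.21753082597641), np.float64(1.7885353441422134), np.float64(91.84857131634189), np.float64(-177.80926337066396)] [0.56867078 0.17870418 0.012     ]
sc 0.08 450
[0.5301 0.1577 0.08  ] [0.5859 0.2123 0.0999] [0.5593 0.1863 0.0895]
sc 0.1 137
[0.5473 0.1619 0.1001] [0.5632 0.211  0.1245] [0.5579 0.1725 0.1115]
sc 0.125 189
[0.5464 0.1543 0.1254] [0.5626 0.2153 0.1534] [0.557  0.1672 0.1416]
si 0.08 165
[0.5306 0.1523 0.0803] [0.5849 0.2078 0.0999] [0.5506 0.1739 0.0893]
si 0.1 57
[0.5471 0.1545 0.1001] [0.5622 0.2019 0.1249] [0.5519 0.161  0.1142]
si 0.125 98
[0.5463 0.1511 0.1259] [0.5622 0.2096 0.1542] [0.5534 0.1586 0.1415]
sc (array([  6,   1,   1,  16, 117, 170,  50,   9,   7,   8,   7,  13,   4,
         5,  11,   8,  11,  19,  23,  54,  11,   1,   0,   0,   0,   0,
         0,   0,   0,   0]), array([0.05 , 0.052, 0.054, 0.056, 0.058, 0.06 , 0.062, 0.064, 0.066,
       0.068, 0.07 , 0.072, 0.074, 0.076, 0.078, 0.08 , 0.082, 0.084,
       0.086, 0.088, 0.09 , 0.092, 0.094, 0.096, 0.098, 0.1  , 0.102,
       0.104, 0.106, 0.108, 0.11 ]))
si (array([ 14,   3,   0,   0,  44, 233, 245,  54,  12,  10,  13,  11,  14,
        10,  10,  13,  22,  24,  37,  59,  74,  24,   2,   0,   0,   0,
         0,   0,   0,   0]), array([0.05 , 0.052, 0.054, 0.056, 0.058, 0.06 , 0.062, 0.064, 0.066,
       0.068, 0.07 , 0.072, 0.074, 0.076, 0.078, 0.08 , 0.082, 0.084,
       0.086, 0.088, 0.09 , 0.092, 0.094, 0.096, 0.098, 0.1  , 0.102,
       0.104, 0.106, 0.108, 0.11 ]))
```

Call:
send_rows:
  motion:
    - {"fingers": 1, "tx": -0.015, "ty": 0.02, "tz": 0.01, "rz": -0.17}
    - {"fingers": 1, "tx": -0.03, "ty": 0.04, "tz": 0.02, "rz": -0.34}
    - {"fingers": 1, "tx": -0.045, "ty": 0.06, "tz": 0.03, "rz": -0.51}
    - {"fingers": 1, "tx": -0.06, "ty": 0.08, "tz": 0.03, "rz": -0.68}
    - {"fingers": 1, "tx": -0.08, "ty": 0.105, "tz": 0.03, "rz": -0.85}
    - {"fingers": 1, "tx": -0.1, "ty": 0.13, "tz": 0.03, "rz": -1.02}
    - {"fingers": 1, "tx": -0.115, "ty": 0.155, "tz": 0.03, "rz": -1.19}
    - {"fingers": 1, "tx": -0.13, "ty": 0.18, "tz": 0.03, "rz": -1.36}

```text
validation failed for argument at $.mo...
```

Call:
send_rows:
  motion:
    - {"fingers": 1, "rz": -0.16}
    - {"fingers": 1, "rz": -0.164}
    - {"fingers": 1, "rz": -0.164}
    - {"fingers": 1, "rz": -0.164}
    - {"fingers": 1, "rz": -0.164}
    - {"fingers": 1, "rz": -0.164}
    - {"fingers": 1, "rz": -0.164}
    - {"fingers": 1, "rz": -0.164}

```text
validation failed for argument at $.mo...
```

Run:
```python
from cell import ctrl, read_camera
import cv2,numpy as np
s=ctrl.read_state(); print({k:np.round(s[k],4) for k in s})
for n in ["wrist","scene","side"]:
    c=read_camera(n); cv2.imwrite(f"pics/{n}1.png",c["frame"][:,:,::-1]); np.savez(f"pics/{n}1.npz",**c)
    if n=="wrist": print(np.round(c["pose"],4).tolist())
```

```text
{'clock': np.float64(0.15), 'joints': array([-0.1785,  0.5282,  1.4336, -0.    ,  1.1814, -0.1785]), 'joint_velocities': array([-0.0006, -0.0029, -0.0039,  0.0006, -0.0013, -0.0002]), 'joint_torque': array([ 9.00000e-04, -4.40429e+01, -1.76842e+01,  6.34000e-02,
        5.53000e-02, -1.00000e-04]), 'tool_pos': array([6.244e-01, 1.000e-04, 2.218e-01]), 'eef_rot': array([ 7.071e-01,  7.071e-01, -5.000e-04, -7.000e-04]), 'wrist_force': array([0.1269, 0.201 , 0.2814]), 'torque': array([0.036 , 0.003 , 0.0108]), 'gripper_width': np.float64(0.0869)}
[[1.0, -0.0004, -0.0018, 0.6254], [-0.0008, -0.9683, -0.2499, 0.068], [-0.0016, 0.2499, -0.9683, 0.3838], [0.0, 0.0, 0.0, 1.0]]
```

View pics/wrist1.png

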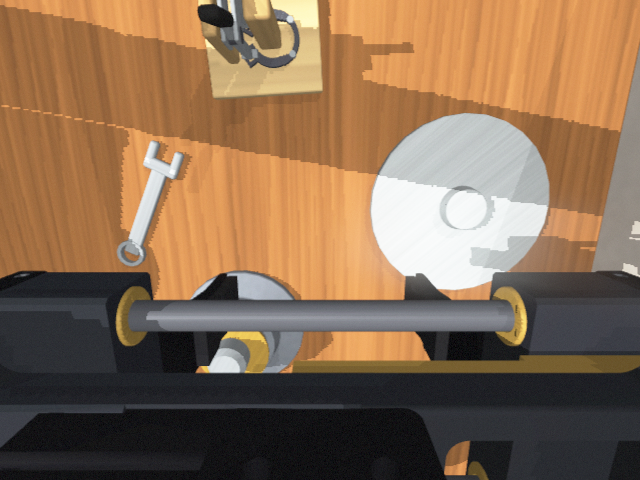

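View pics/scene1.png

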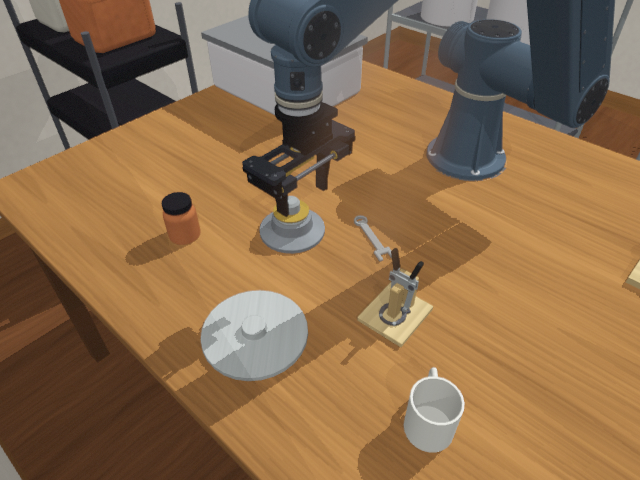

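Validation failed, so nothing moved. I'll give all the keys in each row.

Call:
send_rows:
  motion:
    - {"fingers": 1, "tx": -0.015, "ty": 0.02, "tz": 0.01, "rx": 0, "ry": 0, "rz": -0.17}
    - {"fingers": 1, "tx": -0.03, "ty": 0.04, "tz": 0.02, "rx": 0, "ry": 0, "rz": -0.34}
    - {"fingers": 1, "tx": -0.045, "ty": 0.06, "tz": 0.03, "rx": 0, "ry": 0, "rz": -0.51}
    - {"fingers": 1, "tx": -0.06, "ty": 0.08, "tz": 0.03, "rx": 0, "ry": 0, "rz": -0.68}
    - {"fingers": 1, "tx": -0.08, "ty": 0.105, "tz": 0.03, "rx": 0, "ry": 0, "rz": -0.85}
    - {"fingers": 1, "tx": -0.1, "ty": 0.13, "tz": 0.03, "rx": 0, "ry": 0, "rz": -1.02}
    - {"fingers": 1, "tx": -0.115, "ty": 0.155, "tz": 0.03, "rx": 0, "ry": 0, "rz": -1.19}
    - {"fingers": 1, "tx": -0.13, "ty": 0.18, "tz": 0.03, "rx": 0, "ry": 0, "rz": -1.36}

```text
clock: 1.3
tool_pos: [0.4943, 0.1808, 0.2527]
eef_rot: [0.995, 0.102, 0.0, -0.0]
wrist_force: [0.1, -0.3, -0.0]
gripper_width: 0.0871
```

Call:
send_rows:
  motion:
    - {"fingers": 1, "tx": 0, "ty": 0, "tz": 0, "rx": 0, "ry": 0, "rz": -0.16}
    - {"fingers": 1, "tx": 0, "ty": 0, "tz": 0, "rx": 0, "ry": 0, "rz": -0.164}
    - {"fingers": 1, "tx": 0, "ty": 0, "tz": 0, "rx": 0, "ry": 0, "rz": -0.164}
    - {"fingers": 1, "tx": 0, "ty": 0, "tz": 0, "rx": 0, "ry": 0, "rz": -0.164}
    - {"fingers": 1, "tx": 0, "ty": 0, "tz": 0, "rx": 0, "ry": 0, "rz": -0.164}
    - {"fingers": 1, "tx": 0, "ty": 0, "tz": 0, "rx": 0, "ry": 0, "rz": -0.164}
    - {"fingers": 1, "tx": 0, "ty": 0, "tz": 0, "rx": 0, "ry": 0, "rz": -0.164}
    - {"fingers": 1, "tx": 0, "ty": 0, "tz": 0, "rx": 0, "ry": 0, "rz": -0.164}

```text
clock: 2.3
tool_pos: [0.495, 0.18, 0.2526]
eef_rot: [1.0, 0.023, 0.0, -0.0]
wrist_force: [1.0, -0.5, -0.4]
gripper_width: 0.0865
```

Run:
```python
from cell import ctrl, read_camera
import cv2,numpy as np
s=ctrl.read_state(); print({k:np.round(s[k],4) for k in s})
for n in ["wrist","scene","side"]:
    c=read_camera(n); cv2.imwrite(f"pics/{n}2.png",c["frame"][:,:,::-1]); np.savez(f"pics/{n}2.npz",**c)
    if n=="wrist": print(np.round(c["pose"],4).tolist())
```

```text
{'clock': np.float64(2.3), 'joints': array([0.1365, 0.3584, 1.6419, 0.    , 1.1414, 1.6604]), 'joint_velocities': array([ 0.0008,  0.0011, -0.0015, -0.0001,  0.0004,  0.0016]), 'joint_torque': array([-1.72000e-02, -3.55695e+01, -1.72483e+01,  2.61000e-02,
       -7.92000e-02, -6.00000e-04]), 'tool_pos': array([0.495 , 0.18  , 0.2526]), 'eef_rot': array([ 0.9997,  0.0234,  0.    , -0.    ]), 'wrist_force': array([ 0.9725, -0.4503, -0.4009]), 'torque': array([ 0.0542,  0.079 , -0.0022]), 'gripper_width': np.float64(0.0865)}
[[0.046, -0.9672, -0.2499, 0.5636], [-0.9989, -0.0446, -0.0116, 0.183], [0.0001, 0.2501, -0.9682, 0.4145], [0.0, 0.0, 0.0, 1.0]]
```

View pics/wrist2.png

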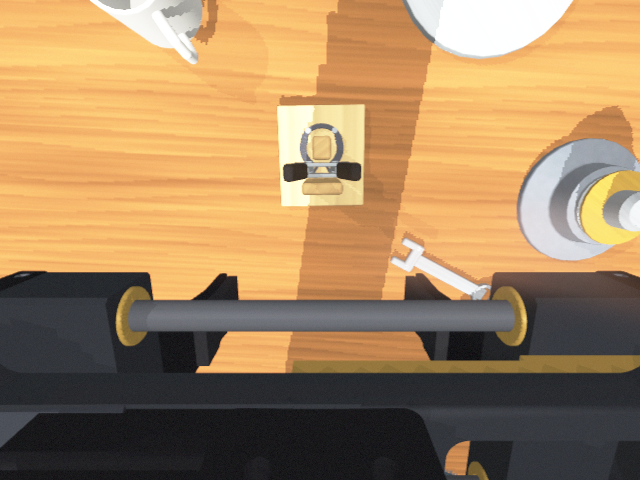

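View pics/scene2.png

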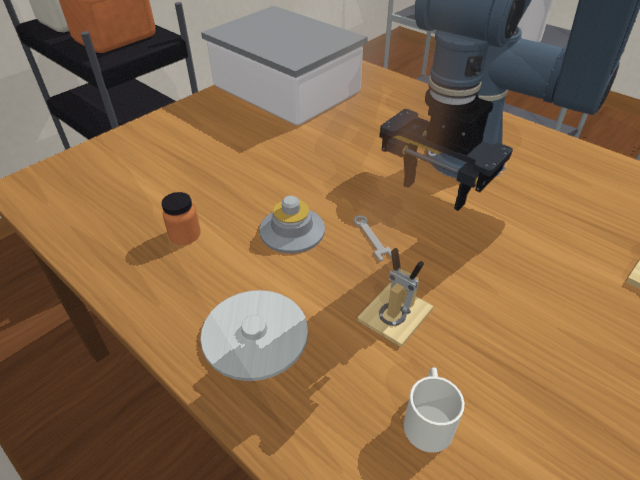

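Wrist view: stand plate (278–365, 104–206), handles at (294,172) and (349,171), spindle at the right edge (630,210). It is nearly aligned with the tool. Now I'll fit the plate and handles here, and the spindle in scene and side.

Run:
```python
from h import *
im=cv2.imread("pics/wrist2.png"); cv2.imwrite("pics/zw2.png",cv2.resize(im[95:215,265:375],None,fx=5,fy=5,interpolation=cv2.INTER_CUBIC))
im=cv2.imread("pics/scene2.png"); cv2.imwrite("pics/zs2.png",cv2.resize(im[185:255,250:335],None,fx=6,fy=6,interpolation=cv2.INTER_CUBIC))
c=load("wrist2"); W=cloud(c)
for a,b in ((.007,.017),(.082,.097),(.128,.16)):
    m=(abs(W[...,0]-.565)<.075)&(abs(W[...,1]-.183)<.075)&(W[...,2]>a)&(W[...,2]<b)
    k,l,s,ce=cv2.connectedComponentsWithStats(m.astype(np.uint8))
    for i in range(1,k):
        if s[i,4]>20:
            p=W[l==i]; print(a,s[i],ce[i],np.round(np.median(p,0),4),cv2.minAreaRect((p[:,:2]*1000).astype(np.float32)))
for n in("scene2","side2"):
    c=load(n); W=cloud(c); hsv=cv2.cvtColor(c["frame"],cv2.COLOR_RGB2HSV)
    m=cv2.inRange(hsv,(18,130,90),(30,255,255)); k,l,s,ce=cv2.connectedComponentsWithStats(m)
    for i in range(1,k):
        p=W[l==i]
        if s[i,4]>100 and abs(np.nanmedian(p[:,1])+.14)<.06:
            z=np.nanmedian(p[:,2]); print(n,s[i],np.round(np.nanmedian(p,0),4), np.round([np.percentile(p[:,2],10),np.percentile(p[:,2],90)],4))
            ct,_=cv2.findContours((l==i).astype(np.uint8),cv2.RETR_EXTERNAL,cv2.CHAIN_APPROX_NONE)
            h=cv2.convexHull(max(ct,key=len))[:,0].astype(float)
            q=np.array([ray(c,u,v,.061)[:2] for u,v in h]); print(cv2.minEnclosingCircle((q*1000).astype(np.float32)), cv2.fitEllipse((q*1000).astype(np.float32)))
    # top shaft
    m=(np.hypot(W[...,0]-.528,W[...,1]+.14)<.035)&(W[...,2]>.084)&(W[...,2]<.1)
    p=W[m]; print("top",len(p),np.round(np.median(p,0),4),np.round(p.max(0),4),np.round(p.min(0),4))
    # foot top plane outline z~ .0? base disc
```

```text
0.007 [ 277  104   88  102 5885] [320.69124894 147.99609176] [0.5836 0.1844 0.0118] ((566.0597534179688, 183.1915283203125), (115.2984848022461, 100.25281524658203), 3.2108662128448486)
0.007 [313 167  17   6  90] [321.25555556 169.57777778] [0.5512 0.1822 0.0123] ((551.449951171875, 182.36361694335938), (5.930600643157959, 18.9229793548584), 2.652477502822876)
0.082 [312 136  19  24 441] [320.93877551 147.4399093 ] [0.5741 0.1835 0.0875] ((573.9873046875, 183.39906311035156), (21.056854248046875, 17.24905776977539), 2.644217014312744)
0.082 [301 182  41  13 522] [321.18582375 188.00766284] [0.5365 0.1816 0.0913] ((536.2784423828125, 181.6468505859375), (11.695178985595703, 38.9836311340332), 2.5260493755340576)
0.128 [282 163  21  19 335] [291.67462687 171.72835821] [0.5527 0.2055 0.1499] ((552.410400390625, 205.76773071289062), (13.938422203063965, 14.578167915344238), 2.3264286518096924)
0.128 [341 162  20  19 339] [350.63716814 170.93215339] [0.5555 0.1595 0.1499] ((555.2020263671875, 158.95263671875), (14.078554153442383, 13.699204444885254), 3.6424083709716797)
scene2 [273 200  36  23 396] [ 0.5386 -0.122   0.0606] [nan nan]
((527.9605102539062, -134.58416748046875), 41.015625) ((527.2828369140625, -134.47250366210938), (78.54002380371094, 82.02840423583984), 143.8353271484375)
top 151 [ 0.5304 -0.1306  0.088 ] [ 0.5471 -0.1142  0.0925] [ 0.5098 -0.1514  0.0841]
side2 [285 285  37  30 511] [ 0.5254 -0.1513  0.0621] [0.0605 0.0637]
((528.2885131835938, -137.22509765625), 40.36100769042969) ((528.6103515625, -137.13507080078125), (78.05400848388672, 80.89682006835938), 175.5464630126953)
top 228 [ 0.5281 -0.1419  0.0896] [ 0.548  -0.1217  0.0938] [ 0.5085 -0.1579  0.084 ]
```

View pics/zw2.png

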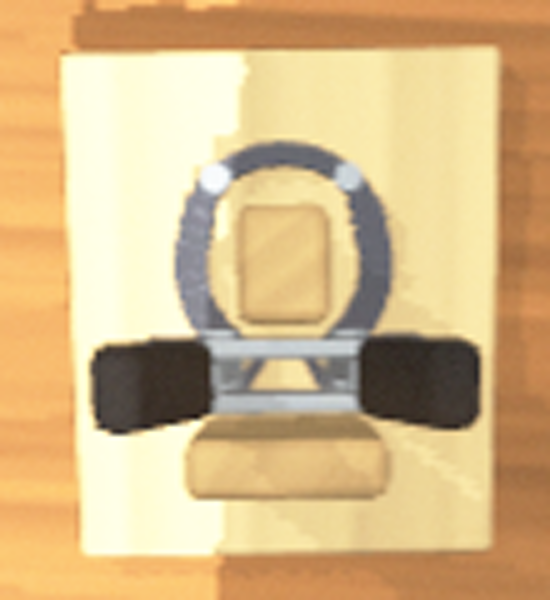

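View pics/zs2.png

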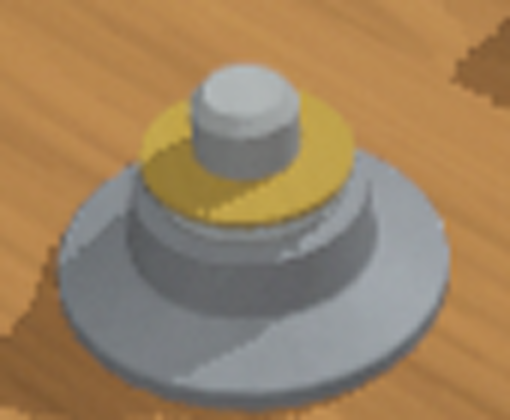

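Call:
send_rows:
  motion:
    - {"fingers": 1, "tx": 0.03, "ty": 0.001, "tz": 0, "rx": 0, "ry": 0, "rz": 0}
    - {"fingers": 1, "tx": 0.059, "ty": 0.0025, "tz": 0, "rx": 0, "ry": 0, "rz": 0}
    - {"fingers": 1, "tx": 0.059, "ty": 0.0025, "tz": -0.04, "rx": 0, "ry": 0, "rz": 0}
    - {"fingers": 1, "tx": 0.059, "ty": 0.0025, "tz": -0.075, "rx": 0, "ry": 0, "rz": 0}
    - {"fingers": 1, "tx": 0.059, "ty": 0.0025, "tz": -0.105, "rx": 0, "ry": 0, "rz": 0}
    - {"fingers": 1, "tx": 0.059, "ty": 0.0025, "tz": -0.127, "rx": 0, "ry": 0, "rz": 0}
    - {"fingers": 1, "tx": 0.059, "ty": 0.0025, "tz": -0.136, "rx": 0, "ry": 0, "rz": 0}
    - {"fingers": 1, "tx": 0.059, "ty": 0.0025, "tz": -0.137, "rx": 0, "ry": 0, "rz": 0}

```text
clock: 3.45
tool_pos: [0.5539, 0.1826, 0.1153]
eef_rot: [1.0, 0.023, -0.0, 0.0]
wrist_force: [0.2, -0.1, 0.7]
gripper_width: 0.0869
```

Call:
send_rows:
  motion:
    - {"fingers": 0.7, "tx": 0, "ty": 0, "tz": 0, "rx": 0, "ry": 0, "rz": 0}
    - {"fingers": 0.6, "tx": 0, "ty": 0, "tz": 0, "rx": 0, "ry": 0, "rz": 0}
    - {"fingers": 0.5, "tx": 0, "ty": 0, "tz": 0, "rx": 0, "ry": 0, "rz": 0}
    - {"fingers": 0.4, "tx": 0, "ty": 0, "tz": 0, "rx": 0, "ry": 0, "rz": 0}
    - {"fingers": 0.3, "tx": 0, "ty": 0, "tz": 0, "rx": 0, "ry": 0, "rz": 0}
    - {"fingers": 0, "tx": 0, "ty": 0, "tz": 0, "rx": 0, "ry": 0, "rz": 0}
    - {"fingers": 0, "tx": 0, "ty": 0, "tz": 0, "rx": 0, "ry": 0, "rz": 0}
    - {"fingers": 0, "tx": 0, "ty": 0, "tz": 0, "rx": 0, "ry": 0, "rz": 0}

```text
clock: 4.45
tool_pos: [0.5543, 0.1827, 0.1158]
eef_rot: [1.0, 0.023, 0.0, -0.0]
wrist_force: [0.8, 1.8, 4.7]
gripper_width: 0.0318
```

Run:
```python
from cell import ctrl, read_camera
import cv2,numpy as np
s=ctrl.read_state(); print({k:np.round(s[k],4) for k in s})
c=read_camera("scene"); cv2.imwrite(f"pics/scene3.png",cv2.resize(c["frame"][200:360,320:480,::-1],None,fx=3.7,fy=3.7,interpolation=cv2.INTER_CUBIC))
```

```text
{'clock': np.float64(4.45), 'joints': array([1.2690e-01, 6.1290e-01, 1.6330e+00, 2.0000e-04, 8.9480e-01,
       1.6508e+00]), 'joint_velocities': array([ 0.0002, -0.0007,  0.0017,  0.0017,  0.0008, -0.0008]), 'joint_torque': array([-9.03500e-01, -4.08540e+01, -1.20006e+01, -3.39300e-01,
        2.03000e-02,  1.75000e-02]), 'tool_pos': array([0.5543, 0.1827, 0.1158]), 'eef_rot': array([ 9.997e-01,  2.340e-02,  4.000e-04, -1.000e-04]), 'wrist_force': array([0.8477, 1.8042, 4.707 ]), 'torque': array([0.334 , 0.0723, 0.0524]), 'gripper_width': np.float64(0.0318)}
```

View pics/scene3.png

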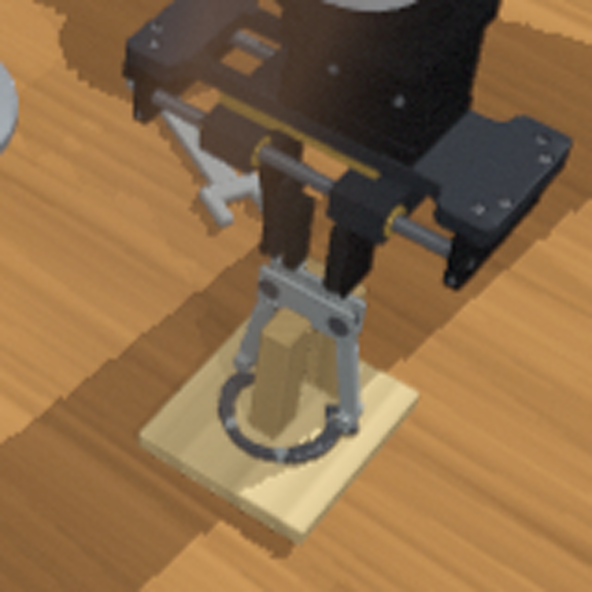

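The pliers are at the stop (31.8 mm) and the ring is spread. Lifting straight up.

Call:
send_rows:
  motion:
    - {"fingers": 0, "tx": 0, "ty": 0, "tz": 0.004, "rx": 0, "ry": 0, "rz": 0}
    - {"fingers": 0, "tx": 0, "ty": 0, "tz": 0.012, "rx": 0, "ry": 0, "rz": 0}
    - {"fingers": 0, "tx": 0, "ty": 0, "tz": 0.027, "rx": 0, "ry": 0, "rz": 0}
    - {"fingers": 0, "tx": 0, "ty": 0, "tz": 0.045, "rx": 0, "ry": 0, "rz": 0}
    - {"fingers": 0, "tx": 0, "ty": 0, "tz": 0.065, "rx": 0, "ry": 0, "rz": 0}
    - {"fingers": 0, "tx": 0, "ty": 0, "tz": 0.085, "rx": 0, "ry": 0, "rz": 0}
    - {"fingers": 0, "tx": 0, "ty": 0, "tz": 0.105, "rx": 0, "ry": 0, "rz": 0}
    - {"fingers": 0, "tx": 0, "ty": 0, "tz": 0.12, "rx": 0, "ry": 0, "rz": 0}

```text
clock: 5.5
tool_pos: [0.5542, 0.1825, 0.2373]
eef_rot: [1.0, 0.023, 0.001, -0.0]
wrist_force: [-0.4, 0.4, -2.3]
gripper_width: 0.0315
```

Run:
```python
from cell import ctrl, read_camera
import cv2,numpy as np
for n in ["wrist","scene","side"]:
    c=read_camera(n); cv2.imwrite(f"pics/{n}4.png",c["frame"][:,:,::-1]); np.savez(f"pics/{n}4.npz",**c)
    if n=="scene": cv2.imwrite(f"pics/scene4z.png",cv2.resize(c["frame"][130:330,320:480,::-1],None,fx=3,fy=3,interpolation=cv2.INTER_CUBIC))
    if n=="side": cv2.imwrite(f"pics/side4z.png",cv2.resize(c["frame"][100:240,240:380,::-1],None,fx=4,fy=4,interpolation=cv2.INTER_CUBIC))
s=ctrl.read_state(); print({k:np.round(s[k],4) for k in ["clock","tool_pos","wrist_force","torque"]})
```

```text
{'clock': np.float64(5.65), 'tool_pos': array([0.5544, 0.1826, 0.2366]), 'wrist_force': array([-0.128 , -0.6086, -2.7896]), 'torque': array([-0.006 ,  0.1465, -0.053 ])}
```

View pics/scene4z.png

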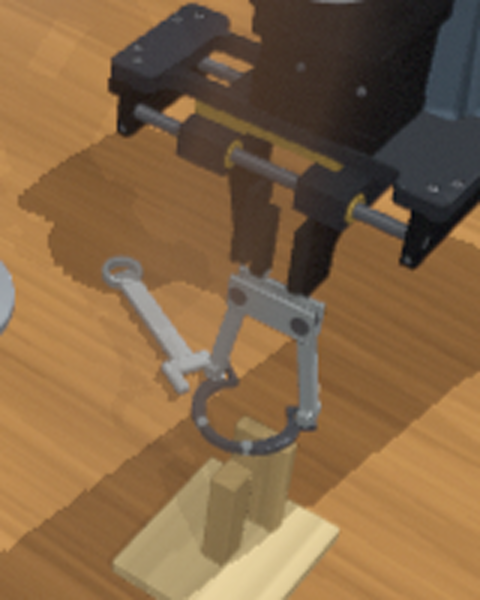

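View pics/side4z.png

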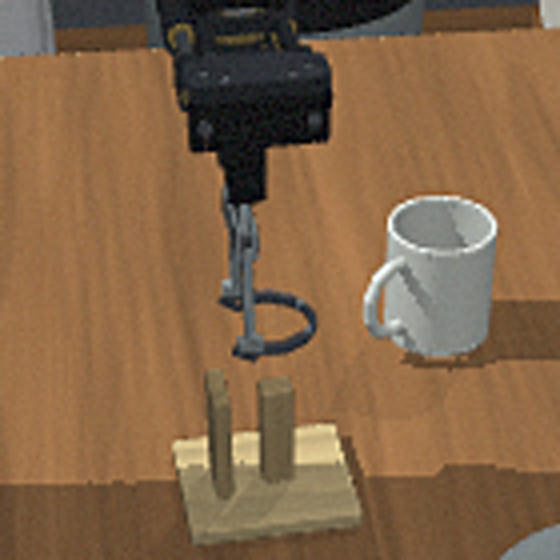

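View pics/wrist4.png

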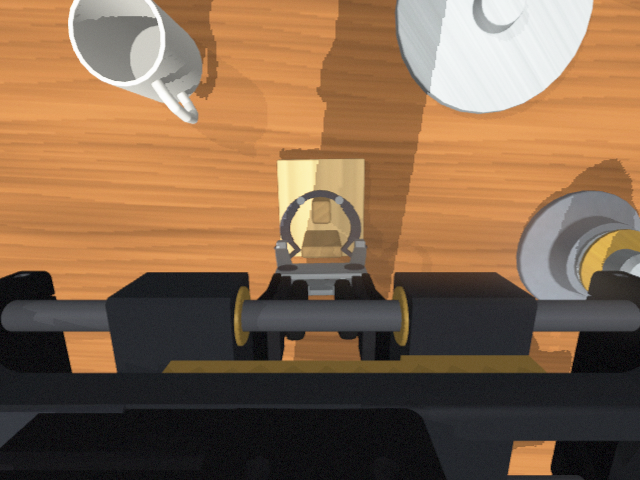

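The ring hangs level from the pins. Moving toward the spindle, stopping about 60 mm short on -x so the wrist camera sees both.

Call:
send_rows:
  motion:
    - {"fingers": 0, "tx": -0.004, "ty": -0.012, "tz": 0, "rx": 0, "ry": 0, "rz": 0}
    - {"fingers": 0, "tx": -0.014, "ty": -0.036, "tz": 0, "rx": 0, "ry": 0, "rz": 0}
    - {"fingers": 0, "tx": -0.026, "ty": -0.068, "tz": 0, "rx": 0, "ry": 0, "rz": 0}
    - {"fingers": 0, "tx": -0.038, "ty": -0.1, "tz": 0, "rx": 0, "ry": 0, "rz": 0}
    - {"fingers": 0, "tx": -0.05, "ty": -0.132, "tz": 0, "rx": 0, "ry": 0, "rz": 0}
    - {"fingers": 0, "tx": -0.062, "ty": -0.164, "tz": 0, "rx": 0, "ry": 0, "rz": 0}
    - {"fingers": 0, "tx": -0.074, "ty": -0.196, "tz": 0, "rx": 0, "ry": 0, "rz": 0}
    - {"fingers": 0, "tx": -0.084, "ty": -0.228, "tz": 0, "rx": 0, "ry": 0, "rz": 0}

```text
clock: 6.65
tool_pos: [0.4681, -0.0467, 0.2347]
eef_rot: [1.0, 0.023, -0.001, -0.0]
wrist_force: [0.4, 0.7, -3.4]
gripper_width: 0.0312
```

Call:
send_rows:
  motion:
    - {"fingers": 0, "tx": -0.01, "ty": -0.03, "tz": 0, "rx": 0, "ry": 0, "rz": 0}
    - {"fingers": 0, "tx": -0.017, "ty": -0.058, "tz": 0, "rx": 0, "ry": 0, "rz": 0}
    - {"fingers": 0, "tx": -0.022, "ty": -0.08, "tz": 0, "rx": 0, "ry": 0, "rz": 0}
    - {"fingers": 0, "tx": -0.024, "ty": -0.091, "tz": 0, "rx": 0, "ry": 0, "rz": 0}
    - {"fingers": 0, "tx": -0.024, "ty": -0.094, "tz": 0, "rx": 0, "ry": 0, "rz": 0}
    - {"fingers": 0, "tx": -0.024, "ty": -0.094, "tz": 0, "rx": 0, "ry": 0, "rz": 0}
    - {"fingers": 0, "tx": -0.024, "ty": -0.094, "tz": 0, "rx": 0, "ry": 0, "rz": 0}
    - {"fingers": 0, "tx": -0.024, "ty": -0.094, "tz": 0, "rx": 0, "ry": 0, "rz": 0}

```text
clock: 7.65
tool_pos: [0.446, -0.1388, 0.2356]
eef_rot: [1.0, 0.024, -0.0, -0.0]
wrist_force: [-0.2, -0.6, -2.5]
gripper_width: 0.0314
```

```bash
cat > meas.py <<'E'
import sys
from cell import ctrl, read_camera
from h import *
tag=sys.argv[1]
c=read_camera("wrist"); cv2.imwrite(f"pics/wrist{tag}.png",c["frame"][:,:,::-1]); np.savez(f"pics/wrist{tag}.npz",**c)
s=ctrl.read_state(); print({k:np.round(s[k],4) for k in ["clock","tool_pos","wrist_force","torque","gripper_width"]})
E
python3 meas.py 5
python3 - <<'E'
from h import *
c=load("wrist5"); W=cloud(c)
hsv=cv2.cvtColor(c["frame"],cv2.COLOR_RGB2HSV)
m=cv2.inRange(hsv,(18,130,90),(30,255,255)); k,l,s,ce=cv2.connectedComponentsWithStats(m)
for i in range(1,k):
    if s[i,4]>150: print(s[i],np.round(np.nanmedian(W[l==i],0),4))
m=(np.hypot(W[...,0]-.47,W[...,1]+.138)<.06)&(W[...,2]>.12)&(W[...,2]<.15)
p=W[m]; print(len(p),np.percentile(p[:,2],[5,25,50,75,95]),p.min(0),p.max(0))
m=(np.hypot(W[...,0]-.528,W[...,1]+.137)<.035)&(W[...,2]>.08)&(W[...,2]<.1);p=W[m];print(len(p),np.percentile(p[:,2],[5,50,90,95]) if len(p) else 0)
E
```

```text
{'clock': np.float64(7.7), 'tool_pos': array([ 0.446 , -0.1389,  0.2355]), 'wrist_force': array([-0.1328,  0.2071, -2.3094]), 'torque': array([0.0426, 0.1436, 0.027 ]), 'gripper_width': np.float64(0.0314)}
[ 474    0  166   34 2512] [ 6.727e-01 -3.802e-01 -2.000e-04]
[  0   8  26  16 264] [ 6.448e-01  1.964e-01 -2.000e-04]
[  383    26   257    97 12504] [ 6.101e-01 -3.414e-01 -2.000e-04]
[ 184   31  150   33 1603] [ 6.294e-01 -6.910e-02 -2.000e-04]
[346  38  34  16 178] [ 6.373e-01 -1.831e-01 -3.000e-04]
[181  60  44   9 189] [ 6.072e-01  4.500e-03 -3.000e-04]
[230  63  73  10 318] [ 6.09e-01 -7.71e-02 -2.00e-04]
[ 175   70  111   30 1574] [ 5.862e-01 -1.910e-02 -2.000e-04]
[171 100  89  18 492] [ 5.606e-01  7.600e-03 -1.000e-04]
[304 102  57  41 922] [ 0.5551 -0.1432  0.0621]
[ 389  111  251   38 4928] [ 5.552e-01 -3.289e-01 -2.000e-04]
[198 119  61  10 203] [ 5.502e-01 -3.860e-02 -2.000e-04]
[221 129  36   9 166] [ 5.388e-01 -4.460e-02 -2.000e-04]
[332 141  32  38 530] [ 0.515  -0.1636  0.0621]
[ 159  151  112   40 2825] [ 4.951e-01 -3.300e-03 -2.000e-04]
[  372   151   268   120 
[... 292 characters left out ...]
2 377] [ 4.33e-01 -4.09e-02 -1.00e-04]
[  0 239  46   9 184] [ 3.951e-01  2.352e-01 -1.000e-04]
[  0 250  47  20 579] [ 3.755e-01  2.271e-01 -2.000e-04]
[523 283  51  16 340] [ 3.635e-01 -4.391e-01 -2.000e-04]
[234 287  16  59 501] [ 0.4772 -0.1177  0.3236]
[386 287  23  59 536] [ 0.479  -0.1573  0.3241]
[ 65 332  46  11 272] [ 2.701e-01  1.648e-01 -2.000e-04]
[335 338  24  16 216] [ 0.2725 -0.1847 -0.0003]
[ 67 342  49  30 966] [ 0.2431  0.1619 -0.0003]
[ 163  355  383   18 5137] [ 0.4711 -0.151   0.3332]
1646 [0.13446807 0.13558181 0.13618491 0.13686692 0.14567872] [ 0.43462879 -0.17567552  0.13069546] [ 0.49106441 -0.09995084  0.14976951]
1595 [0.0850053  0.08997405 0.09128215 0.09157156]
```

View pics/wrist5.png

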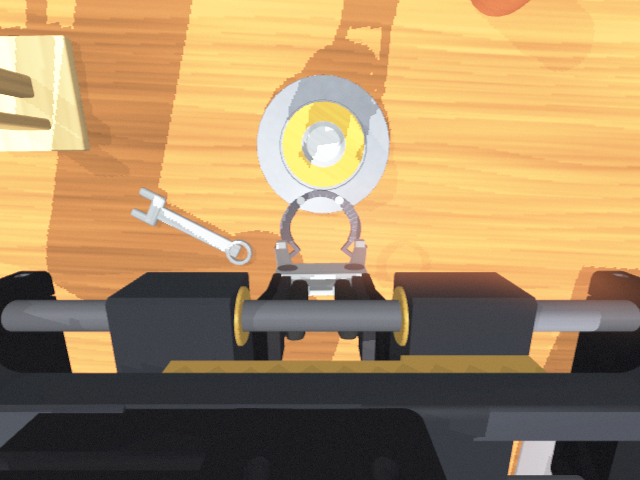

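```bash
cat > ring.py <<'E'
import sys
from h import *
from scipy.optimize import least_squares
c=load("wrist"+sys.argv[1]); W=cloud(c); tx,ty=float(sys.argv[2]),float(sys.argv[3])
sx,sy=0.528,-0.1365
ring0=np.array([tx+.022,ty+.001])
yaw=.0468; R=np.array([[np.cos(yaw),np.sin(yaw)],[-np.sin(yaw),np.cos(yaw)]])
z=W[...,2]
m=(np.hypot(W[...,0]-ring0[0],W[...,1]-ring0[1])<.036)&(z>.1)&(z<.141)
p=W[m]; q=(p[:,:2]-[tx,ty])@R.T*1000   # pliers frame, rel TCP
print("n",len(q),"z med",np.median(p[:,2]))
# tilt of ring: z vs x,y
sel=q[:,0]>10
A=np.c_[q[sel],np.ones(sel.sum())]; print("plane slopes",np.linalg.lstsq(A,p[sel,2]*1000,rcond=None)[0])
# rasterise 0.25mm
S=4; img=np.zeros((80*S,100*S),np.uint8)
# use pixel quads: dilate by ~0.45mm
for x,y in q: 
    i,j=int(round((y+50-10+0)*S*1))-0,int(round((x+20)*S))
    ii=int(round((y+40)*S)); 
    if 0<=ii<80*S and 0<=j<100*S: img[ii,j]=1
img=cv2.morphologyEx(img,cv2.MORPH_CLOSE,np.ones((7,7),np.uint8))
d=cv2.distanceTransform(1-img,cv2.DIST_L2,5)/S
# restrict to inside
sub=d[25*S:55*S,(22)*S:(52)*S]; k=np.unravel_index(sub.argmax(),sub.shape)
print("max inscribed r",sub.max(),"centre rel TCP x,y",k[1]/S+22-20,k[0]/S+25-40)
near=np.argwhere(sub>sub.max()-.3); print("spread",near.min(0)/S+[25-40,2],near.max(0)/S+[25-40,2])
cv2.imwrite(f"pics/ring{sys.argv[1]}.png",cv2.resize(img*255,None,fx=2,fy=2))
# back outer arc fit
r=np.hypot(q[:,0]-22,q[:,1]); print("radial hist",np.percentile(r,[1,5,50,95,99]))
ct,_=cv2.findContours(img,cv2.RETR_EXTERNAL,cv2.CHAIN_APPROX_NONE); ct=max(ct,key=len)[:,0]/S-[20,40]
s=ct[ct[:,0]>22+18]; f=least_squares(lambda v:np.hypot(s[:,0]-v[0],s[:,1]-v[1])-27,[22,0]).x; print("back arc centre (r27)",f)
# spindle top: r15 disc
for a,b,rr in((.088,.095,15),):
    m=(np.hypot(W[...,0]-sx,W[...,1]-sy)<.03)&(z>a)&(z<b)
    pm=W[m][:,:2]*1000; print("top n",len(pm),pm.mean(0),cv2.minEnclosingCircle(pm.astype(np.float32)))
m=(np.hypot(W[...,0]-sx,W[...,1]-sy)<.045)&(z>.0595)&(z<.065)
pm=W[m][:,:2]*1000; print("washer",cv2.minEnclosingCircle(pm.astype(np.float32)),np.median(W[m][:,2]))
h=cv2.convexHull(pm.astype(np.float32))[:,0]; h=h[h[:,0]>520]; print("r40 fit",least_squares(lambda v:np.hypot(h[:,0]-v[0],h[:,1]-v[1])-40,[528,-136],loss='soft_l1').x)
E
python3 ring.py 5 .4460 -.1389
```

```text
n 1400 z med 0.13604091035947544
plane slopes [-2.02479876e-02  2.43524890e-03  1.36494778e+02]
max inscribed r 23.433723 centre rel TCP x,y 14.0 1.0
spread [ 0.75 13.75] [ 1.25 14.5 ]
radial hist [18.56957374 19.58768551 26.39149674 33.36358303 35.30797669]
back arc centre (r27) [16.95966462  0.95363107]
top n 1168 [ 527.7134456  -136.64626898] ((526.9199829101562, -136.30682373046875), 18.21269416809082)
washer ((527.8111572265625, -136.66439819335938), 39.927364349365234) 0.06211268408997411
r40 fit [ 527.28190754 -136.66837381]
```

View pics/ring5.png

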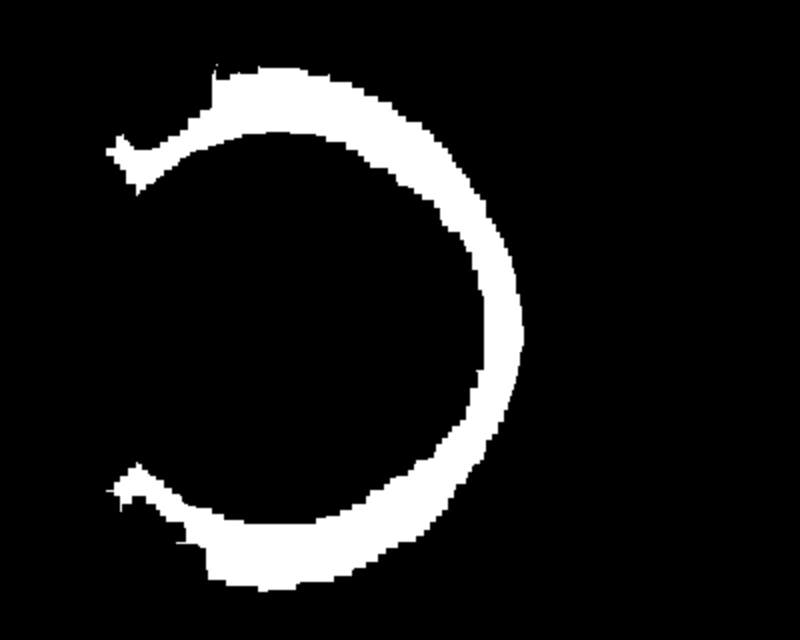

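Run:
```python
from h import *
im=cv2.imread("pics/wrist5.png"); cv2.imwrite("pics/zw5.png",cv2.resize(im[120:285,255:385],None,fx=4.5,fy=3.6,interpolation=cv2.INTER_CUBIC))
c=load("wrist5");W=cloud(c)
for v in range(184,262,3): print(v,np.round(W[v,321],4)*1000, c["frame"][v,321])
print()
for u in range(274,370,3): print(u,np.round(W[228,u],4)*1000, c["frame"][228,u])
```

```text
184 [ 490.4 -137.    62.2] [255 246 129]
187 [ 486.1 -137.2   45.3] [235 232 229]
190 [ 491.  -136.9  134.8] [140 134 142]
193 [ 488.7 -137.1  134.6] [162 157 167]
196 [ 486.6 -137.2  137. ] [178 173 184]
199 [ 470.  -137.9   15.2] [242 245 249]
202 [ 466.6 -138.1   14.9] [242 245 249]
205 [ 462.7 -138.3   12.2] [240 243 248]
208 [ 459.2 -138.5   12.1] [242 244 248]
211 [ 455.6 -138.6   11.4] [243 245 249]
214 [ 4.501e+02 -1.389e+02 -4.000e-01] [240 176 108]
217 [ 446.7 -139.     1. ] [252 202 124]
220 [ 442.7 -139.2   -0.9] [252 205 126]
223 [ 4.393e+02 -1.394e+02  4.000e-01] [253 210 128]
226 [ 435.4 -139.6   -0.5] [254 220 134]
229 [ 432.  -139.7    0.9] [253 208 131]
232 [ 428.2 -139.9    0.6] [254 222 139]
235 [ 424.6 -140.1    1.6] [253 209 131]
238 [ 420.5 -140.3    0. ] [254 220 135]
241 [ 416.7 -140.5   -0. ] [252 202 128]
244 [ 412.6 -140.7   -1.1] [254 212 133]
247 [ 409.2 -140.8    0.6] [253 207 130]
250 [ 405.  -141.    -0.6] [254 215 129]
253 [ 401.1 -141.2   -0.7] [253 207 128]
256 [ 3.975e+02 -1.414e+02  3.000e-01] [253 207 128]
259 [ 393.4 -141.6   -0.5] [253 208 129
[... 716 characters left out ...]
 -1.409e+02 -1.000e-01] [253 207 128]
325 [ 433.4 -144.6    0.8] [253 204 126]
328 [ 4.333e+02 -1.482e+02 -4.000e-01] [253 206 129]
331 [ 433.5 -151.9   -0.5] [252 203 126]
334 [ 4.337e+02 -1.556e+02 -4.000e-01] [253 209 129]
337 [ 434.2 -159.1    1.2] [254 221 137]
340 [ 434.2 -162.8    0.7] [254 221 136]
343 [ 433.9 -166.7   -1.9] [254 220 137]
346 [ 434.6 -170.1    0.9] [254 220 135]
349 [ 434.2 -174.    -2.2] [254 221 135]
352 [ 462.2 -163.2  136.5] [183 162 167]
355 [ 462.3 -165.6  136.3] [181 160 162]
358 [ 462.4 -168.   136.4] [160 130 126]
361 [ 4.353e+02 -1.885e+02 -1.000e-01] [247 192 132]
364 [ 435.2 -192.3   -1.5] [254 219 132]
367 [ 4.357e+02 -1.957e+02  3.000e-01] [254 216 131]
```

View pics/zw5.png

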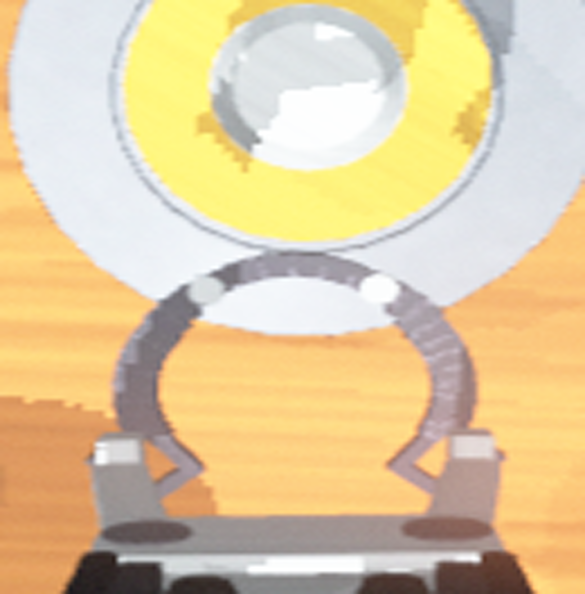

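```bash
cat >> ring.py <<'E'
for t in (20,20.5,21,22,23):
    a=np.argwhere(sub>=t)/S+[25-40,2]; print(t,"y",a[:,0].min(),a[:,0].max(),"x",a[:,1].min(),a[:,1].max())
for x in np.arange(8,21,1.): print(x,[round(float(d[int((y+40)*S),int((x+20)*S)]),1) for y in (-1,0,1,2,3)])
E
python3 ring.py 5 .4460 -.1389 | tail -19
```

```text
r40 fit [ 527.28190754 -136.66837381]
20 y -3.0 5.0 x 8.25 20.0
20.5 y -2.5 4.5 x 9.25 19.25
21 y -2.0 4.0 x 10.0 18.5
22 y -0.75 2.75 x 11.75 17.0
23 y 0.5 1.5 x 13.5 14.75
8.0 [18.4, 19.2, 19.9, 19.1, 18.3]
9.0 [19.0, 19.8, 20.5, 19.7, 18.8]
10.0 [19.6, 20.4, 21.0, 20.2, 19.4]
11.0 [20.2, 21.0, 21.6, 20.8, 20.0]
12.0 [20.8, 21.6, 22.2, 21.4, 20.6]
13.0 [21.4, 22.2, 22.8, 22.0, 21.2]
14.0 [21.9, 22.7, 23.4, 22.6, 21.8]
15.0 [21.3, 22.1, 22.9, 22.1, 21.3]
16.0 [20.7, 21.5, 22.3, 21.5, 20.7]
17.0 [20.1, 21.1, 22.0, 21.1, 20.1]
18.0 [19.8, 20.6, 21.4, 20.6, 19.8]
19.0 [19.2, 20.0, 20.8, 20.0, 19.2]
20.0 [18.6, 19.4, 20.0, 19.5, 18.6]
```

Wrist view: spindle at (323,145), ring back arc at row 193, both sharp. Ring opening centre lies about (16, 1) mm from the TCP in the tool frame and the spindle is at (0.5276, -0.1367), washer face z≈0.062. Moving over it and part way down.

Call:
send_rows:
  motion:
    - {"fingers": 0, "tx": 0.008, "ty": 0.0005, "tz": 0, "rx": 0, "ry": 0, "rz": 0}
    - {"fingers": 0, "tx": 0.024, "ty": 0.0005, "tz": 0, "rx": 0, "ry": 0, "rz": 0}
    - {"fingers": 0, "tx": 0.042, "ty": 0.0005, "tz": 0, "rx": 0, "ry": 0, "rz": 0}
    - {"fingers": 0, "tx": 0.058, "ty": 0.0005, "tz": -0.003, "rx": 0, "ry": 0, "rz": 0}
    - {"fingers": 0, "tx": 0.0655, "ty": 0.0005, "tz": -0.012, "rx": 0, "ry": 0, "rz": 0}
    - {"fingers": 0, "tx": 0.0655, "ty": 0.0005, "tz": -0.024, "rx": 0, "ry": 0, "rz": 0}
    - {"fingers": 0, "tx": 0.0655, "ty": 0.0005, "tz": -0.031, "rx": 0, "ry": 0, "rz": 0}
    - {"fingers": 0, "tx": 0.0655, "ty": 0.0005, "tz": -0.033, "rx": 0, "ry": 0, "rz": 0}

```text
clock: 8.7
tool_pos: [0.5104, -0.1386, 0.2016]
eef_rot: [1.0, 0.023, -0.001, -0.001]
wrist_force: [0.3, 0.2, -2.0]
gripper_width: 0.0315
```

```bash
python3 meas.py 6
python3 - <<'E'
from cell import read_camera
import cv2,numpy as np
for n,(x,y,w,h) in dict(scene=(240,130,130,130),side=(250,220,120,120)).items():
    c=read_camera(n); np.savez(f"pics/{n}6.npz",**c)
    cv2.imwrite(f"pics/{n}6.png",cv2.resize(c["frame"][y:y+h,x:x+w,::-1],None,fx=4.5,fy=4.5,interpolation=cv2.INTER_CUBIC))
im=cv2.imread("pics/wrist6.png"); cv2.imwrite("pics/zw6.png",cv2.resize(im[120:290,240:400],None,fx=3.5,fy=3.5,interpolation=cv2.INTER_CUBIC))
E
```

```text
{'clock': np.float64(8.75), 'tool_pos': array([ 0.5107, -0.1388,  0.2018]), 'wrist_force': array([ 0.0336, -0.3498, -2.9805]), 'torque': array([ 0.0617,  0.1308, -0.0195]), 'gripper_width': np.float64(0.0314)}
```

View pics/zw6.png

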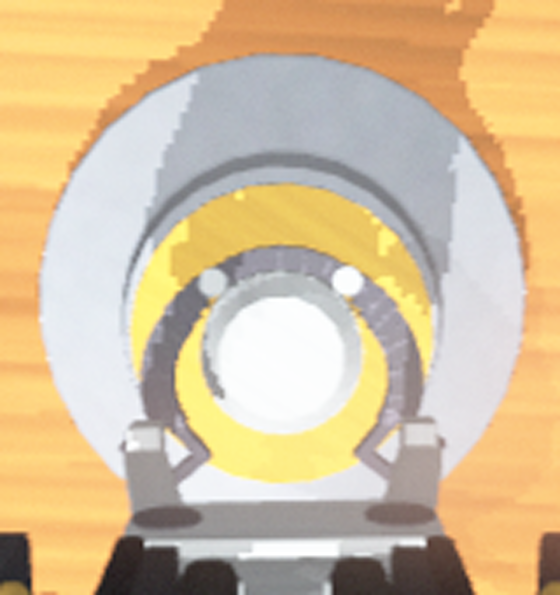

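View pics/scene6.png

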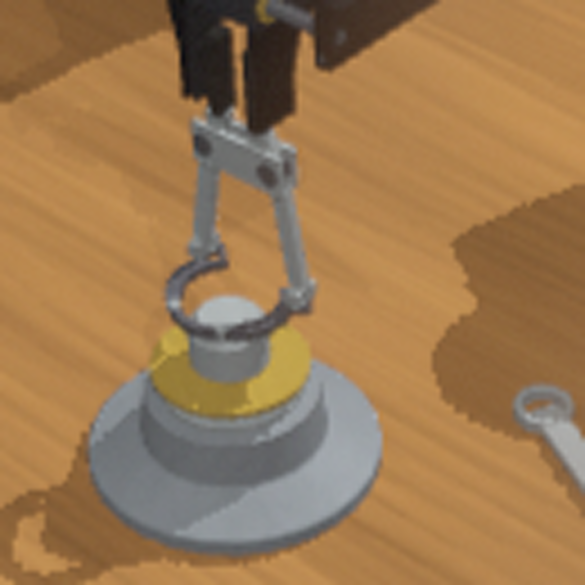

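View pics/side6.png

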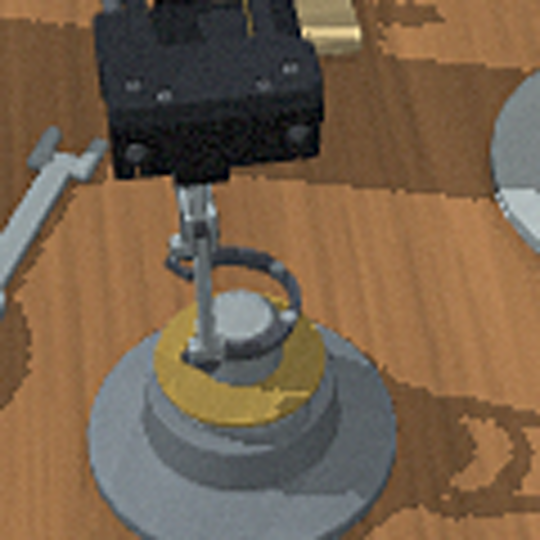

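```bash
sed 's/(z>.1)&(z<.141)/(z>.095)\&(z<.108)/' ring.py > ring6.py; python3 ring6.py 6 .5107 -.1388 | head -9
python3 - <<'E'
from h import *
c=load("wrist6");W=cloud(c);z=W[...,2]
m=(np.hypot(W[...,0]-.5276,W[...,1]+.1367)<.03)&(z>.0885)&(z<.094)
p=(W[m][:,:2]*1000).astype(np.float32); print(len(p),p.mean(0),cv2.minEnclosingCircle(p),np.median(W[m][:,2]))
E
```

```text
n 1401 z med 0.10205843639544632
plane slopes [-2.24900796e-02  2.61184796e-03  1.02553781e+02]
max inscribed r 23.234499 centre rel TCP x,y 13.5 1.0
spread [ 0.75 12.75] [ 1.5 14. ]
radial hist [18.03459675 19.09234952 26.30340742 33.70447555 35.37610942]
back arc centre (r27) [17.48440497  1.2699257 ]
top n 1257 [ 528.47711322 -136.67903948] ((527.9674072265625, -136.70509338378906), 17.47488784790039)
washer ((527.7378540039062, -136.7206573486328), 39.85591125488281) 0.062100759586290744
r40 fit [ 527.37996113 -136.61449416]
1209 [ 528.38837 -136.60585] ((527.84912109375, -136.47193908691406), 17.311338424682617) 0.09045786801799666
```

Run:
```python
from h import *
def sl(n,c0,zl,zh,r0,r1,dark):
    c=load(n);W=cloud(c);z=W[...,2]; r=np.hypot(W[...,0]-c0[0],W[...,1]-c0[1])
    m=(r>r0)&(r<r1)&(z>zl)&(z<zh)
    if dark: m&=cv2.cvtColor(c["frame"],cv2.COLOR_RGB2HSV)[...,1]<60
    p=W[m]; A=np.c_[p[:,:2],np.ones(len(p))]; print(n,len(p),np.linalg.lstsq(A,p[:,2],rcond=None)[0])
sl("wrist2",(.576,.1835),.013,.021,.017,.028,True)
sl("wrist6",(.5277,-.1367),.058,.066,.022,.04,False)
sl("wrist6",(.5277,-.1367),.086,.095,.0,.0135,False)
sl("wrist5",(.5277,-.1367),.086,.095,.0,.0135,False)
sl("wrist5",(.5277,-.1367),.058,.066,.022,.04,False)
```

```text
wrist2 584 [ 0.00881609 -0.00161976  0.0119432 ]
wrist6 2690 [-0.00066649 -0.00018592  0.0624193 ]
wrist6 807 [-0.00024443  0.00098875  0.09087497]
wrist5 757 [-0.00542739  0.00084347  0.09356185]
wrist5 3777 [0.00094312 0.00018763 0.06162549]
```

Call:
send_rows:
  motion:
    - {"fingers": 0, "tx": 0.001, "ty": 0, "tz": -0.002, "rx": 0, "ry": 0, "rz": 0}
    - {"fingers": 0, "tx": 0.001, "ty": 0, "tz": -0.004, "rx": 0, "ry": 0, "rz": 0}
    - {"fingers": 0, "tx": 0.001, "ty": 0, "tz": -0.007, "rx": 0, "ry": 0, "rz": 0}
    - {"fingers": 0, "tx": 0.001, "ty": 0, "tz": -0.01, "rx": 0, "ry": 0, "rz": 0}
    - {"fingers": 0, "tx": 0.001, "ty": 0, "tz": -0.013, "rx": 0, "ry": 0, "rz": 0}
    - {"fingers": 0, "tx": 0.001, "ty": 0, "tz": -0.016, "rx": 0, "ry": 0, "rz": 0}
    - {"fingers": 0, "tx": 0.001, "ty": 0, "tz": -0.018, "rx": 0, "ry": 0, "rz": 0}
    - {"fingers": 0, "tx": 0.001, "ty": 0, "tz": -0.018, "rx": 0, "ry": 0, "rz": 0}

```text
clock: 9.85
tool_pos: [0.5124, -0.1389, 0.1844]
eef_rot: [1.0, 0.023, -0.0, -0.0]
wrist_force: [0.6, 0.5, -2.3]
gripper_width: 0.0315
```

```bash
python3 meas.py 7;  python3 - <<'E'
from cell import read_camera
import cv2,numpy as np
im=cv2.imread("pics/wrist7.png"); cv2.imwrite("pics/zw7.png",cv2.resize(im[120:290,240:400],None,fx=3.5,fy=3.5,interpolation=cv2.INTER_CUBIC))
E
```

```text
{'clock': np.float64(9.9), 'tool_pos': array([ 0.5125, -0.1389,  0.1845]), 'wrist_force': array([-0.5582, -0.0092, -2.0958]), 'torque': array([-0.0138,  0.1367,  0.0387]), 'gripper_width': np.float64(0.0315)}
```

View pics/zw7.png

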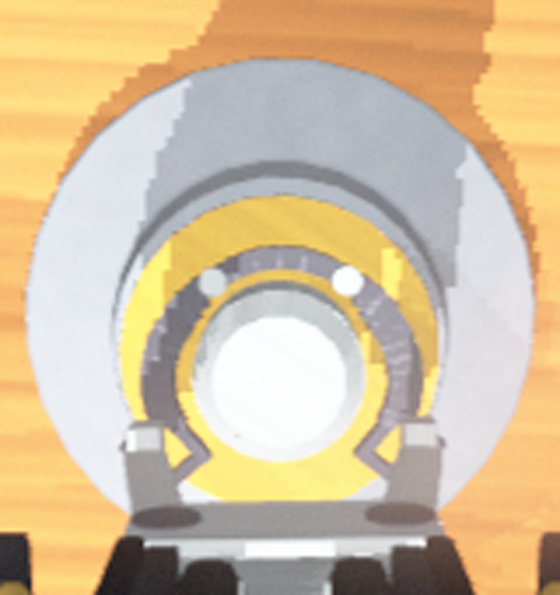

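Ring surrounds the shaft with clearance all round (shaft centre ~(280,375) of the crop), with no side force. Continuing down to just above the washer.

Call:
send_rows:
  motion:
    - {"fingers": 0, "tx": 0, "ty": 0, "tz": -0.002, "rx": 0, "ry": 0, "rz": 0}
    - {"fingers": 0, "tx": 0, "ty": 0, "tz": -0.004, "rx": 0, "ry": 0, "rz": 0}
    - {"fingers": 0, "tx": 0, "ty": 0, "tz": -0.006, "rx": 0, "ry": 0, "rz": 0}
    - {"fingers": 0, "tx": 0, "ty": 0, "tz": -0.008, "rx": 0, "ry": 0, "rz": 0}
    - {"fingers": 0, "tx": 0, "ty": 0, "tz": -0.01, "rx": 0, "ry": 0, "rz": 0}
    - {"fingers": 0, "tx": 0, "ty": 0, "tz": -0.012, "rx": 0, "ry": 0, "rz": 0}
    - {"fingers": 0, "tx": 0, "ty": 0, "tz": -0.013, "rx": 0, "ry": 0, "rz": 0}
    - {"fingers": 0, "tx": 0, "ty": 0, "tz": -0.013, "rx": 0, "ry": 0, "rz": 0}

```text
clock: 10.9
tool_pos: [0.5125, -0.139, 0.1715]
eef_rot: [1.0, 0.023, -0.0, -0.0]
wrist_force: [-0.1, 0.1, -1.9]
gripper_width: 0.0313
```

```bash
python3 meas.py 8a; python3 meas.py 8b
```

```text
{'clock': np.float64(10.95), 'tool_pos': array([ 0.5125, -0.139 ,  0.1715]), 'wrist_force': array([-0.3289, -0.9147, -1.8631]), 'torque': array([0.0029, 0.1459, 0.0779]), 'gripper_width': np.float64(0.0312)}
{'clock': np.float64(11.0), 'tool_pos': array([ 0.5125, -0.139 ,  0.1716]), 'wrist_force': array([-0.197 , -0.0282, -3.0308]), 'torque': array([0.0174, 0.0641, 0.0266]), 'gripper_width': np.float64(0.0314)}
```

Call:
send_rows:
  motion:
    - {"fingers": 0, "tx": 0, "ty": 0, "tz": -0.001, "rx": 0, "ry": 0, "rz": 0}
    - {"fingers": 0, "tx": 0, "ty": 0, "tz": -0.002, "rx": 0, "ry": 0, "rz": 0}
    - {"fingers": 0, "tx": 0, "ty": 0, "tz": -0.003, "rx": 0, "ry": 0, "rz": 0}
    - {"fingers": 0, "tx": 0, "ty": 0, "tz": -0.004, "rx": 0, "ry": 0, "rz": 0}
    - {"fingers": 0, "tx": 0, "ty": 0, "tz": -0.005, "rx": 0, "ry": 0, "rz": 0}
    - {"fingers": 0, "tx": 0, "ty": 0, "tz": -0.005, "rx": 0, "ry": 0, "rz": 0}
    - {"fingers": 0, "tx": 0, "ty": 0, "tz": -0.005, "rx": 0, "ry": 0, "rz": 0}
    - {"fingers": 0, "tx": 0, "ty": 0, "tz": -0.005, "rx": 0, "ry": 0, "rz": 0}

```text
clock: 12.0
tool_pos: [0.5125, -0.139, 0.1666]
eef_rot: [1.0, 0.023, 0.0, 0.0]
wrist_force: [0.6, -0.0, -2.1]
gripper_width: 0.0312
```

```bash
python3 meas.py 9a; python3 meas.py 9b
```

```text
{'clock': np.float64(12.05), 'tool_pos': array([ 0.5125, -0.139 ,  0.1666]), 'wrist_force': array([ 0.8429,  0.5617, -2.2418]), 'torque': array([0.038 , 0.0908, 0.0047]), 'gripper_width': np.float64(0.0313)}
{'clock': np.float64(12.1), 'tool_pos': array([ 0.5125, -0.139 ,  0.1666]), 'wrist_force': array([ 0.5629, -1.1123, -2.4442]), 'torque': array([0.0059, 0.0849, 0.0161]), 'gripper_width': np.float64(0.0315)}
```

No contact yet. Going down in 2 mm steps.

Call:
send_rows:
  motion:
    - {"fingers": 0, "tx": 0, "ty": 0, "tz": -0.001, "rx": 0, "ry": 0, "rz": 0}
    - {"fingers": 0, "tx": 0, "ty": 0, "tz": -0.002, "rx": 0, "ry": 0, "rz": 0}
    - {"fingers": 0, "tx": 0, "ty": 0, "tz": -0.002, "rx": 0, "ry": 0, "rz": 0}
    - {"fingers": 0, "tx": 0, "ty": 0, "tz": -0.002, "rx": 0, "ry": 0, "rz": 0}
    - {"fingers": 0, "tx": 0, "ty": 0, "tz": -0.002, "rx": 0, "ry": 0, "rz": 0}
    - {"fingers": 0, "tx": 0, "ty": 0, "tz": -0.002, "rx": 0, "ry": 0, "rz": 0}
    - {"fingers": 0, "tx": 0, "ty": 0, "tz": -0.002, "rx": 0, "ry": 0, "rz": 0}
    - {"fingers": 0, "tx": 0, "ty": 0, "tz": -0.002, "rx": 0, "ry": 0, "rz": 0}

```text
clock: 13.1
tool_pos: [0.5126, -0.139, 0.1646]
eef_rot: [1.0, 0.023, 0.0, 0.0]
wrist_force: [-1.0, 0.5, 2.9]
gripper_width: 0.0311
```

```bash
python3 meas.py 10a; python3 meas.py 10b
```

```text
{'clock': np.float64(13.15), 'tool_pos': array([ 0.5126, -0.139 ,  0.1646]), 'wrist_force': array([-1.0982,  0.683 ,  3.2662]), 'torque': array([ 0.1391,  0.2427, -0.0033]), 'gripper_width': np.float64(0.0314)}
{'clock': np.float64(13.2), 'tool_pos': array([ 0.5126, -0.139 ,  0.1646]), 'wrist_force': array([-0.866 ,  0.3153,  3.3245]), 'torque': array([ 0.1632,  0.1995, -0.0305]), 'gripper_width': np.float64(0.0313)}
```

Contact felt (+5.5 N). Pressing 2.5 mm further.

Call:
send_rows:
  motion:
    - {"fingers": 0, "tx": 0, "ty": 0, "tz": -0.0005, "rx": 0, "ry": 0, "rz": 0}
    - {"fingers": 0, "tx": 0, "ty": 0, "tz": -0.001, "rx": 0, "ry": 0, "rz": 0}
    - {"fingers": 0, "tx": 0, "ty": 0, "tz": -0.0015, "rx": 0, "ry": 0, "rz": 0}
    - {"fingers": 0, "tx": 0, "ty": 0, "tz": -0.002, "rx": 0, "ry": 0, "rz": 0}
    - {"fingers": 0, "tx": 0, "ty": 0, "tz": -0.0025, "rx": 0, "ry": 0, "rz": 0}
    - {"fingers": 0, "tx": 0, "ty": 0, "tz": -0.0025, "rx": 0, "ry": 0, "rz": 0}
    - {"fingers": 0, "tx": 0, "ty": 0, "tz": -0.0025, "rx": 0, "ry": 0, "rz": 0}
    - {"fingers": 0, "tx": 0, "ty": 0, "tz": -0.0025, "rx": 0, "ry": 0, "rz": 0}

```text
clock: 14.2
tool_pos: [0.5126, -0.139, 0.1622]
eef_rot: [1.0, 0.023, 0.0, 0.0]
wrist_force: [-0.3, 0.4, 5.8]
gripper_width: 0.0316
```

```bash
python3 meas.py 11a; python3 meas.py 11b;python3 meas.py 11c
python3 - <<'E'
from h import *
im=cv2.imread("pics/wrist11a.png"); cv2.imwrite("pics/zw11.png",cv2.resize(im[120:290,240:400],None,fx=3.5,fy=3.5,interpolation=cv2.INTER_CUBIC))
for t in "8b","11a","11b","11c":
    c=load("wrist"+t);W=cloud(c);z=W[...,2]; r=np.hypot(W[...,0]-.5276,W[...,1]+.1367)
    m=(r>.031)&(r<.0385)&(W[...,0]>.5276)&(z>.05)&(z<.064); m2=(r<.013)&(z>.085)
    q=(r<.031)&(r>.021)&(z>.0645)&(z<.076)&(W[...,0]>.512)
    p=W[q];print(t,"washer",z[m].mean(),m.sum(),"top",z[m2].mean(),"ring top",np.median(z[q]),q.sum(), np.linalg.lstsq(np.c_[p[:,:2],np.ones(len(p))],p[:,2],rcond=None)[0] if len(p)>50 else 0)
E
```

```text
{'clock': np.float64(14.25), 'tool_pos': array([ 0.5126, -0.139 ,  0.1622]), 'wrist_force': array([-0.6521,  2.4984,  5.8037]), 'torque': array([0.148 , 0.2592, 0.0352]), 'gripper_width': np.float64(0.0314)}
{'clock': np.float64(14.3), 'tool_pos': array([ 0.5126, -0.139 ,  0.1622]), 'wrist_force': array([-0.665 ,  1.1025,  4.4889]), 'torque': array([ 0.124 ,  0.2756, -0.0019]), 'gripper_width': np.float64(0.0314)}
{'clock': np.float64(14.35), 'tool_pos': array([ 0.5126, -0.139 ,  0.1622]), 'wrist_force': array([-0.6502,  0.7855,  5.9929]), 'torque': array([ 0.1848,  0.2682, -0.0005]), 'gripper_width': np.float64(0.0315)}
8b washer 0.062126823471438275 1156 top 0.25171506795523796 ring top 0.07195580570983079 1195 [-0.0116523   0.00162536  0.07839324]
11a washer 0.058539824759587196 1266 top 0.24171093495078427 ring top 0.06538334605144747 125 [-0.16165759 -0.01021973  0.15204007]
11b washer 0.05855025925864561 1267 top 0.24176447121947783 ring top 0.06519803575122435 131 [-0.16322957 -0.01198143  0.15244226]
11c washer 0.05852126762705613 1258 top 0.24148724852460346 ring top 0.06547104955300298 123 [-0.17426603 -0.0110487   0.15866468]
```

View pics/zw11.png

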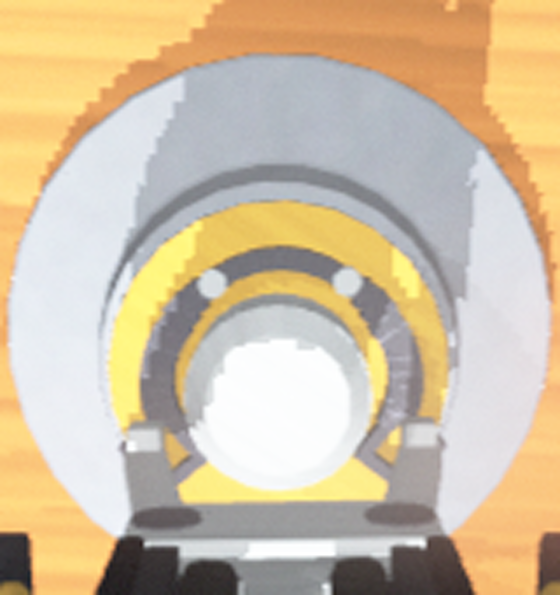

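Washer face went from 62.1 to 58.5 mm (3.6 mm), and the force rise of ~7.9 N (≈3.4 mm) agrees. One more millimetre to mid-window.

Call:
send_rows:
  motion:
    - {"fingers": 0, "tx": 0, "ty": 0, "tz": -0.0005, "rx": 0, "ry": 0, "rz": 0}
    - {"fingers": 0, "tx": 0, "ty": 0, "tz": -0.001, "rx": 0, "ry": 0, "rz": 0}
    - {"fingers": 0, "tx": -0.0005, "ty": 0, "tz": -0.001, "rx": 0, "ry": 0, "rz": 0}
    - {"fingers": 0, "tx": -0.001, "ty": 0, "tz": -0.001, "rx": 0, "ry": 0, "rz": 0}
    - {"fingers": 0, "tx": -0.0015, "ty": 0, "tz": -0.001, "rx": 0, "ry": 0, "rz": 0}
    - {"fingers": 0, "tx": -0.0015, "ty": 0, "tz": -0.001, "rx": 0, "ry": 0, "rz": 0}
    - {"fingers": 0, "tx": -0.0015, "ty": 0, "tz": -0.001, "rx": 0, "ry": 0, "rz": 0}
    - {"fingers": 0, "tx": -0.0015, "ty": 0, "tz": -0.001, "rx": 0, "ry": 0, "rz": 0}

```text
clock: 15.35
tool_pos: [0.5119, -0.1391, 0.1616]
eef_rot: [1.0, 0.023, 0.001, 0.0]
wrist_force: [0.3, 1.6, 6.6]
gripper_width: 0.0316
```

```bash
python3 meas.py 12a; python3 meas.py 12b;python3 meas.py 12c
cat > w.py <<'E'
import sys
from h import *
for t in sys.argv[1:]:
    c=load("wrist"+t);W=cloud(c);z=W[...,2]; r=np.hypot(W[...,0]-.5276,W[...,1]+.1367)
    m=(r>.031)&(r<.0385)&(W[...,0]>.5276)&(z>.05)&(z<.064)
    hsv=cv2.cvtColor(c["frame"],cv2.COLOR_RGB2HSV)
    q=(r<.034)&(r>.0205)&(z>.0595)&(z<.076)&(W[...,0]>.512)&(hsv[...,1]<90)
    p=W[q];print(t,"washer",z[m].mean(),m.sum(),"ring top",np.median(z[q]),q.sum(), np.linalg.lstsq(np.c_[p[:,:2]-[.5276,-.1367],np.ones(len(p))],p[:,2],rcond=None)[0])
E
python3 w.py 8b 11a 12a 12b
```

```text
{'clock': np.float64(15.4), 'tool_pos': array([ 0.5119, -0.1391,  0.1616]), 'wrist_force': array([-0.0276,  1.9105,  6.5047]), 'torque': array([ 0.3121,  0.0254, -0.0248]), 'gripper_width': np.float64(0.0315)}
{'clock': np.float64(15.45), 'tool_pos': array([ 0.5119, -0.1391,  0.1616]), 'wrist_force': array([-0.0658,  2.1076,  7.0071]), 'torque': array([0.2786, 0.0534, 0.0165]), 'gripper_width': np.float64(0.0313)}
{'clock': np.float64(15.5), 'tool_pos': array([ 0.5119, -0.1391,  0.1616]), 'wrist_force': array([1.0418, 0.8732, 6.4302]), 'torque': array([0.2746, 0.0131, 0.0426]), 'gripper_width': np.float64(0.0313)}
8b washer 0.062126823471438275 1156 ring top 0.07193636984969298 1307 [0.00693912 0.01003597 0.07143961]
11a washer 0.058539824759587196 1266 ring top 0.06348185087371733 1365 [-0.07464028  0.00242989  0.06472882]
12a washer 0.05790531045328242 1272 ring top 0.06278580130201566 1358 [-0.0742345   0.00072175  0.06405372]
12b washer 0.05787615113367219 1270 ring top 0.06279145921661827 1359 [-0.07309314  0.00056682  0.06403217]
```

Run:
```python
from h import *
for t in "8b","12a":
    c=load("wrist"+t);W=cloud(c);z=W[...,2]; r=np.hypot(W[...,0]-.5276,W[...,1]+.1367)
    hsv=cv2.cvtColor(c["frame"],cv2.COLOR_RGB2HSV)
    for lo,hi in((.508,.514),(.514,.52),(.52,.526),(.526,.532),(.532,.54),(.54,.55),(.55,.56)):
        q=(r<.034)&(r>.0205)&(z>.0595)&(z<.08)&(W[...,0]>lo)&(W[...,0]<hi)&(hsv[...,1]<90)
        print(t,lo,q.sum(),np.round(np.percentile(z[q],[10,50,90]),4))
```

```text
8b 0.508 119 [0.0623 0.0722 0.0732]
8b 0.514 153 [0.0685 0.0723 0.0779]
8b 0.52 169 [0.071  0.0722 0.0735]
8b 0.526 159 [0.071  0.072  0.0729]
8b 0.532 221 [0.0708 0.0719 0.0729]
8b 0.54 318 [0.0708 0.0719 0.0729]
8b 0.55 279 [0.0708 0.0718 0.0728]
12a 0.508 124 [0.0617 0.0632 0.0755]
12a 0.514 211 [0.0618 0.0638 0.0724]
12a 0.52 168 [0.0619 0.0628 0.0649]
12a 0.526 145 [0.0619 0.0627 0.0635]
12a 0.532 215 [0.0619 0.0627 0.0636]
12a 0.54 301 [0.0618 0.0627 0.0636]
12a 0.55 283 [0.0618 0.0628 0.0638]
```

Ring lies flat on the washer (top 62.7, face 57.9): travel ≈4.3 mm, force ≈9 N. Now letting the ring spring shut, easing the tool back 3 mm as it closes.

Call:
send_rows:
  motion:
    - {"fingers": 0.4, "tx": -0.0005, "ty": 0, "tz": 0, "rx": 0, "ry": 0, "rz": 0}
    - {"fingers": 0.45, "tx": -0.001, "ty": 0, "tz": 0, "rx": 0, "ry": 0, "rz": 0}
    - {"fingers": 0.5, "tx": -0.0015, "ty": 0, "tz": 0, "rx": 0, "ry": 0, "rz": 0}
    - {"fingers": 0.54, "tx": -0.002, "ty": 0, "tz": 0, "rx": 0, "ry": 0, "rz": 0}
    - {"fingers": 0.58, "tx": -0.0025, "ty": 0, "tz": 0, "rx": 0, "ry": 0, "rz": 0}
    - {"fingers": 0.62, "tx": -0.003, "ty": 0, "tz": 0, "rx": 0, "ry": 0, "rz": 0}
    - {"fingers": 0.64, "tx": -0.003, "ty": 0, "tz": 0, "rx": 0, "ry": 0, "rz": 0}
    - {"fingers": 0.64, "tx": -0.003, "ty": 0, "tz": 0, "rx": 0, "ry": 0, "rz": 0}

```text
clock: 16.5
tool_pos: [0.5079, -0.139, 0.1608]
eef_rot: [1.0, 0.023, -0.0, -0.0]
wrist_force: [-0.8, -0.3, 1.7]
gripper_width: 0.055
```

```bash
python3 meas.py 13; python3 w.py 13
python3 - <<'E'
from cell import read_camera
import cv2,numpy as np
for n,(x,y,w,h) in dict(scene=(240,130,130,130),side=(250,220,120,120)).items():
    c=read_camera(n); np.savez(f"pics/{n}13.npz",**c)
    cv2.imwrite(f"pics/{n}13.png",cv2.resize(c["frame"][y:y+h,x:x+w,::-1],None,fx=4.5,fy=4.5,interpolation=cv2.INTER_CUBIC))
im=cv2.imread("pics/wrist13.png"); cv2.imwrite("pics/zw13.png",cv2.resize(im[120:290,240:400],None,fx=3.5,fy=3.5,interpolation=cv2.INTER_CUBIC))
E
```

```text
{'clock': np.float64(16.55), 'tool_pos': array([ 0.5079, -0.139 ,  0.1609]), 'wrist_force': array([0.4765, 0.5944, 2.4462]), 'torque': array([0.1542, 0.1337, 0.0334]), 'gripper_width': np.float64(0.0554)}
13 washer 0.05767738199376596 1310 ring top 0.0628512961286245 938 [-0.07662606 -0.01601808  0.06417568]
```

View pics/zw13.png

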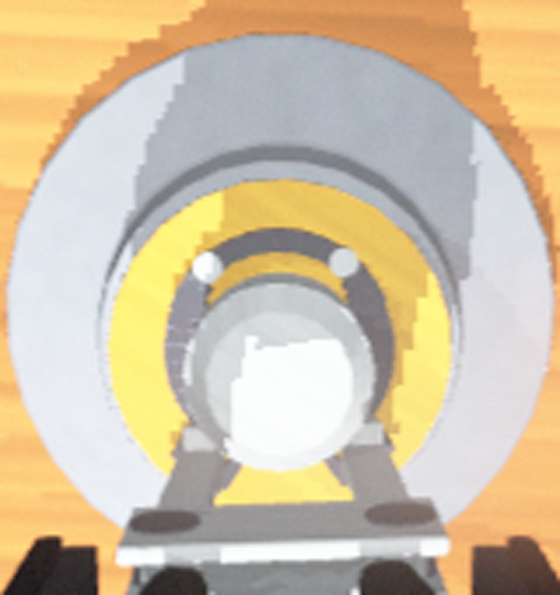

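View pics/scene13.png

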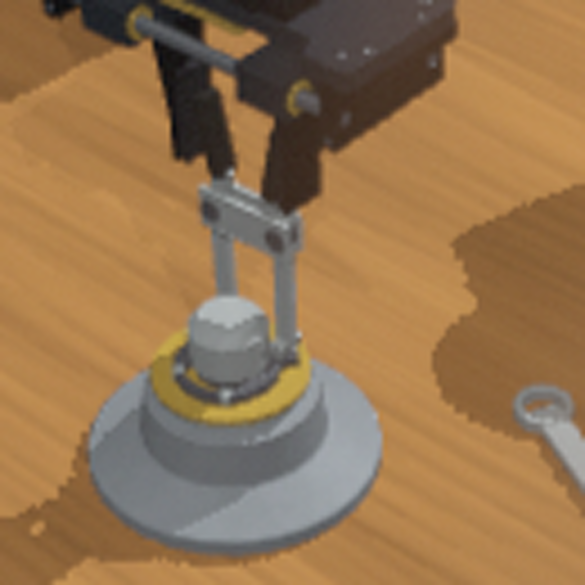

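View pics/side13.png

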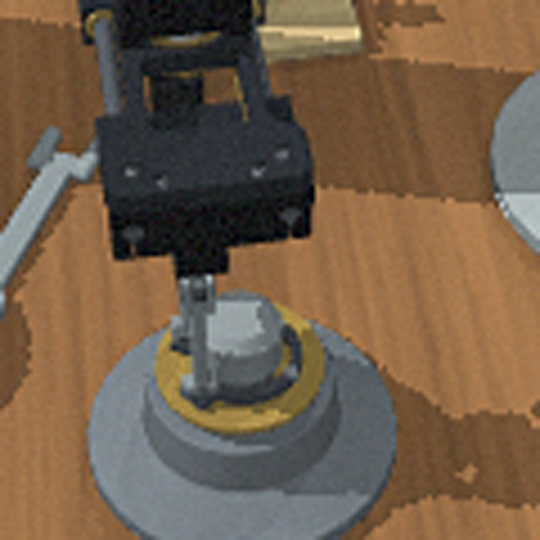

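```bash
cat > rb.py <<'E'
import sys
from h import *
from scipy.optimize import least_squares
for t in sys.argv[1:]:
    c=load("wrist"+t);W=cloud(c);z=W[...,2]; r=np.hypot(W[...,0]-.5276,W[...,1]+.1367)
    sat=cv2.cvtColor(c["frame"],cv2.COLOR_RGB2HSV)[...,1]
    q=(r<.036)&(r>.0195)&(z>.0595)&(z<.0675)&(sat<90)&(W[...,0]>.505)
    p=W[q]*1000
    for lo,hi in((508,514),(514,520),(520,526),(526,532),(532,540),(540,560)):
        s=p[(p[:,0]>lo)&(p[:,0]<hi)]; print(lo,len(s),np.round(np.median(s[:,2]),1),"y",np.round([s[:,1].min(),s[:,1].max()],1))
    s=p[abs(p[:,1]+136.7)<3]; s=s[s[:,0]>535]; print(t,"back x",s[:,0].min(),s[:,0].max())
    h=cv2.convexHull(p[:,:2].astype(np.float32))[:,0]; h=h[h[:,0]>528]
    print(least_squares(lambda v:np.hypot(h[:,0]-v[0],h[:,1]-v[1])-v[2],[528,-136,27],loss='soft_l1').x)
E
python3 rb.py 12a 13
```

```text
508 87 62.5 y [-163.3 -111. ]
514 119 62.6 y [-165.8 -104.9]
520 160 62.8 y [-171.9 -105.7]
526 145 62.7 y [-170.1 -105.1]
532 215 62.7 y [-168.7 -106.5]
540 598 62.8 y [-165.8 -109.7]
12a back x 547.5131739919607 557.4609168089158
[ 524.70417511 -137.69814504   32.55218695]
508 16 62.8 y [-163.5 -114.9]
514 38 62.6 y [-160.4 -113. ]
520 67 62.6 y [-162.4 -111.3]
526 93 62.6 y [-162.8 -111.2]
532 184 62.7 y [-161.8 -111.1]
540 521 62.9 y [-159.8 -112.5]
13 back x 547.4952760677236 556.951025901785
[ 531.23755445 -136.57352754   25.8710964 ]
```

Run:
```python
from h import *
from scipy.optimize import least_squares
c=load("wrist2");W=cloud(c);z=W[...,2];cx,cy=.554+.022,.1825+.001
r=np.hypot(W[...,0]-cx,W[...,1]-cy); sat=cv2.cvtColor(c["frame"],cv2.COLOR_RGB2HSV)[...,1]
q=(r<.035)&(r>.014)&(z>.0125)&(z<.021)&(sat<70); p=W[q]*1000-[cx*1e3,cy*1e3,0]
s=p[abs(p[:,1])<3];s=s[s[:,0]>0];print("back",s[:,0].min(),s[:,0].max(),"y",p[:,1].min(),p[:,1].max())
h=cv2.convexHull(p[:,:2].astype(np.float32))[:,0]; h=h[h[:,0]>0]
print(least_squares(lambda v:np.hypot(h[:,0]-v[0],h[:,1]-v[1])-v[2],[0,0,27],loss='soft_l1').x)
a=np.degrees(np.arctan2(p[:,1],p[:,0]));rr=np.hypot(p[:,0],p[:,1])
for k in range(-150,151,30):
    s=rr[abs(a-k)<8]; 
    if len(s)>3: print(k,s.min(),s.max())
```

```text
back 22.445536978338396 26.91060403198992 y -24.463225356228094 33.71058683323412
[ 1.77523646  4.80603981 29.15508564]
-150 23.103818543374416 27.832829858901533
-120 17.677259715592687 25.567830475607686
-90 18.42587170960688 24.53314187874829
-60 18.3077304328587 26.53105547768612
-30 21.158729875682543 27.3651563493312
0 22.445783604171194 26.93872245027083
30 22.26497728511589 32.939397575550636
60 18.827543702893102 34.42349686948977
90 18.40037909706941 33.714082959291744
120 17.730501980441588 33.381966952353416
```

Ring has closed: outer width is now ~51.6 mm, against ~67 mm spread. Its top is at 62.7, below the groove edge, and the load has been taken off the pliers. Drawing up slowly at the light-hold opening.

Call:
send_rows:
  motion:
    - {"fingers": 0.64, "tx": 0, "ty": 0, "tz": 0.001, "rx": 0, "ry": 0, "rz": 0}
    - {"fingers": 0.64, "tx": 0, "ty": 0, "tz": 0.003, "rx": 0, "ry": 0, "rz": 0}
    - {"fingers": 0.64, "tx": 0, "ty": 0, "tz": 0.005, "rx": 0, "ry": 0, "rz": 0}
    - {"fingers": 0.64, "tx": 0, "ty": 0, "tz": 0.007, "rx": 0, "ry": 0, "rz": 0}
    - {"fingers": 0.64, "tx": 0, "ty": 0, "tz": 0.009, "rx": 0, "ry": 0, "rz": 0}
    - {"fingers": 0.64, "tx": 0, "ty": 0, "tz": 0.011, "rx": 0, "ry": 0, "rz": 0}
    - {"fingers": 0.64, "tx": 0, "ty": 0, "tz": 0.013, "rx": 0, "ry": 0, "rz": 0}
    - {"fingers": 0.64, "tx": 0, "ty": 0, "tz": 0.013, "rx": 0, "ry": 0, "rz": 0}

```text
clock: 17.65
tool_pos: [0.5081, -0.139, 0.1743]
eef_rot: [1.0, 0.023, 0.0, 0.0]
wrist_force: [0.2, 0.4, -1.4]
gripper_width: 0.0556
```

```bash
python3 meas.py 14; python3 rb.py 14
python3 - <<'E'
from cell import read_camera
import cv2,numpy as np
for n,(x,y,w,h) in dict(scene=(240,130,130,130),side=(250,220,120,120)).items():
    c=read_camera(n); np.savez(f"pics/{n}14.npz",**c)
    cv2.imwrite(f"pics/{n}14.png",cv2.resize(c["frame"][y:y+h,x:x+w,::-1],None,fx=4.5,fy=4.5,interpolation=cv2.INTER_CUBIC))
im=cv2.imread("pics/wrist14.png"); cv2.imwrite("pics/zw14.png",cv2.resize(im[120:290,240:400],None,fx=3.5,fy=3.5,interpolation=cv2.INTER_CUBIC))
E
python3 w.py 14
```

```text
{'clock': np.float64(17.7), 'tool_pos': array([ 0.508 , -0.139 ,  0.1742]), 'wrist_force': array([-1.0704, -0.1878, -2.2172]), 'torque': array([ 0.0394,  0.1648, -0.0518]), 'gripper_width': np.float64(0.0557)}
508 46 64.5 y [-162.2 -115.4]
514 45 64.7 y [-161.7 -112.8]
520 59 64.6 y [-163.1 -111.7]
526 87 64.5 y [-163.  -111.7]
532 156 64.7 y [-162.2 -111.7]
540 459 64.9 y [-159.9 -114. ]
14 back x 547.515854073006 555.67352518984
[ 530.58160151 -136.9173372    25.44317019]
14 washer 0.05963073440507509 1202 ring top 0.06473105834015075 797 [0.00449567 0.00567431 0.06460904]
```

View pics/zw14.png

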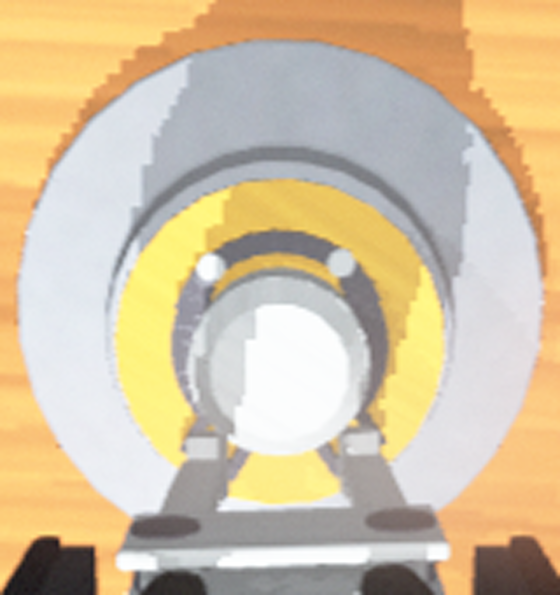

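View pics/scene14.png

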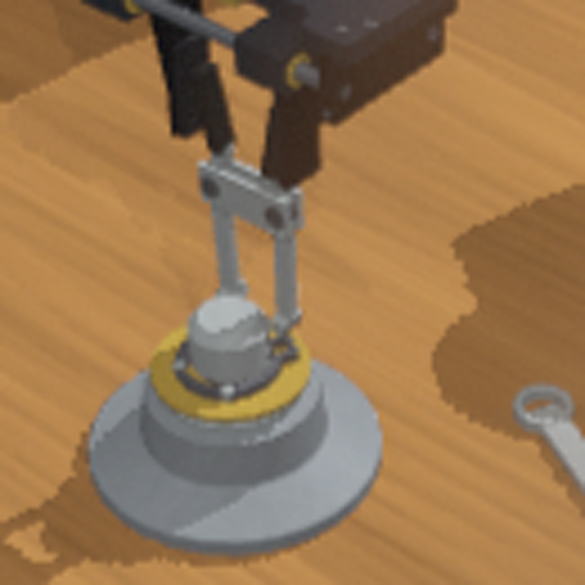

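View pics/side14.png

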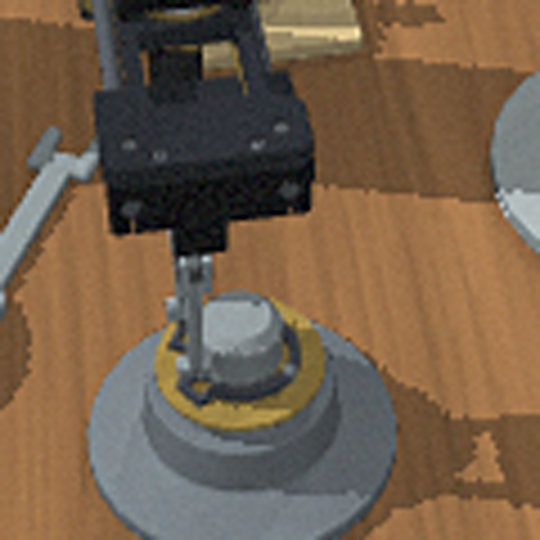

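Washer is held 2.5 mm down (face 59.6) with the ring top at 64.7, flush under the groove edge, and the pliers have come free. Lifting, then firming the grip.

Call:
send_rows:
  motion:
    - {"fingers": 0.64, "tx": 0, "ty": 0, "tz": 0.004, "rx": 0, "ry": 0, "rz": 0}
    - {"fingers": 0.64, "tx": 0, "ty": 0, "tz": 0.009, "rx": 0, "ry": 0, "rz": 0}
    - {"fingers": 0.64, "tx": 0, "ty": 0, "tz": 0.014, "rx": 0, "ry": 0, "rz": 0}
    - {"fingers": 0.64, "tx": 0, "ty": 0, "tz": 0.02, "rx": 0, "ry": 0, "rz": 0}
    - {"fingers": 0.64, "tx": 0, "ty": 0, "tz": 0.026, "rx": 0, "ry": 0, "rz": 0}
    - {"fingers": 0.62, "tx": 0, "ty": 0, "tz": 0.03, "rx": 0, "ry": 0, "rz": 0}
    - {"fingers": 0.58, "tx": 0, "ty": 0, "tz": 0.032, "rx": 0, "ry": 0, "rz": 0}
    - {"fingers": 0.5, "tx": 0, "ty": 0, "tz": 0.032, "rx": 0, "ry": 0, "rz": 0}

```text
clock: 18.8
tool_pos: [0.508, -0.139, 0.2061]
eef_rot: [1.0, 0.023, 0.0, 0.0]
wrist_force: [0.8, 0.1, -2.0]
gripper_width: 0.0472
```

Call:
send_rows:
  motion:
    - {"fingers": 0.3, "tx": 0, "ty": 0, "tz": 0.005, "rx": 0, "ry": 0, "rz": 0}
    - {"fingers": 0, "tx": 0, "ty": 0, "tz": 0.012, "rx": 0, "ry": 0, "rz": 0}
    - {"fingers": 0, "tx": 0, "ty": 0, "tz": 0.02, "rx": 0, "ry": 0, "rz": 0}
    - {"fingers": 0, "tx": 0, "ty": 0, "tz": 0.026, "rx": 0, "ry": 0, "rz": 0}
    - {"fingers": 0, "tx": 0, "ty": 0, "tz": 0.03, "rx": 0, "ry": 0, "rz": 0}
    - {"fingers": 0, "tx": 0, "ty": 0, "tz": 0.032, "rx": 0, "ry": 0, "rz": 0}
    - {"fingers": 0, "tx": 0, "ty": 0, "tz": 0.032, "rx": 0, "ry": 0, "rz": 0}
    - {"fingers": 0, "tx": 0, "ty": 0, "tz": 0.032, "rx": 0, "ry": 0, "rz": 0}

```text
clock: 19.8
tool_pos: [0.5078, -0.1389, 0.2378]
eef_rot: [1.0, 0.023, -0.0, -0.0]
wrist_force: [0.1, 0.4, -2.0]
gripper_width: 0.031
```

```bash
python3 meas.py 15; python3 w.py 15
python3 - <<'E'
from cell import read_camera
import cv2,numpy as np
for n,(x,y,w,h) in dict(scene=(230,90,140,160),side=(250,180,120,150)).items():
    c=read_camera(n); np.savez(f"pics/{n}15.npz",**c)
    cv2.imwrite(f"pics/{n}15.png",cv2.resize(c["frame"][y:y+h,x:x+w,::-1],None,fx=3.7,fy=3.7,interpolation=cv2.INTER_CUBIC))
im=cv2.imread("pics/wrist15.png"); cv2.imwrite("pics/zw15.png",cv2.resize(im[120:320,220:420],None,fx=2.9,fy=2.9,interpolation=cv2.INTER_CUBIC))
E
```

```text
{'clock': np.float64(19.85), 'tool_pos': array([ 0.5078, -0.1389,  0.2378]), 'wrist_force': array([ 0.5906, -0.9171, -3.0813]), 'torque': array([0.0304, 0.1009, 0.0285]), 'gripper_width': np.float64(0.0312)}
15 washer 0.0595945172486901 811 ring top 0.06471157194804028 535 [0.01021255 0.00416158 0.06453512]
```

View pics/zw15.png

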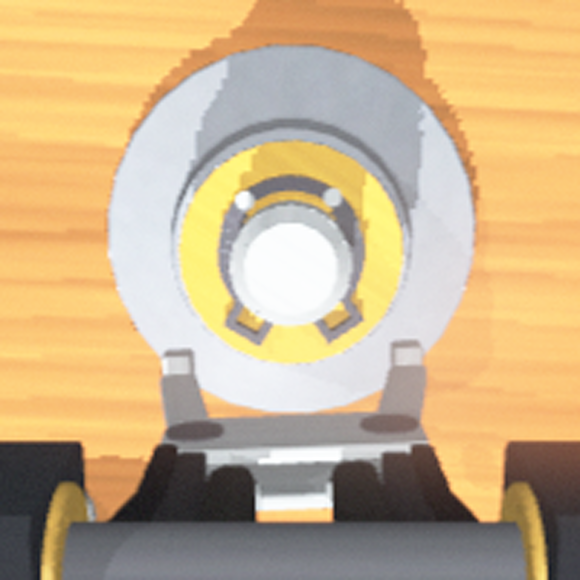

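View pics/scene15.png

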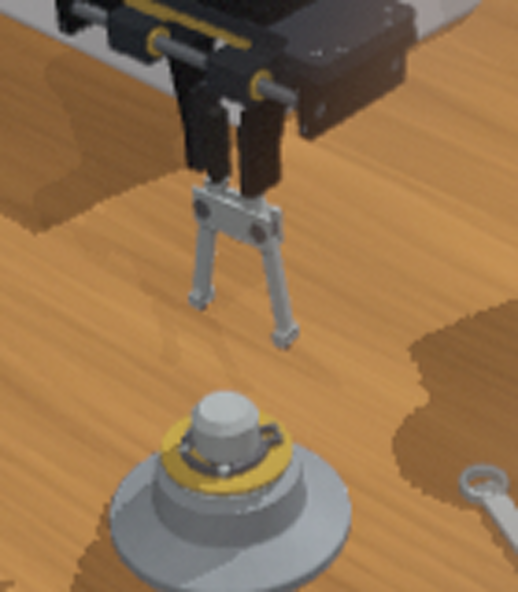

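View pics/side15.png

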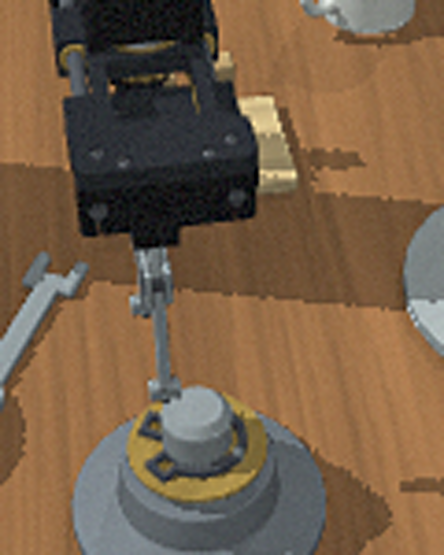

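Ring sits shut and level with both lugs visible ((248,322) and (340,322) in the wrist crop), washer 2.5 mm down. Now I'll compare the pliers' pose in the grip with the earlier carry.

Run:
```python
from h import *
for t,T in (("4",(.5544,.1826,.2366)),("5",(.4460,-.1389,.2355)),("15",(.5078,-.1389,.2378))):
    c=load("wrist"+t);W=(cloud(c)-T)*1000; f=c["frame"]
    sat=cv2.cvtColor(f,cv2.COLOR_RGB2HSV)[...,1]
    for nm,u0,u1 in(("L",270,292),("R",350,370)):
        for zl,zh in((-104,-92),(-92,-85),):
            m=np.zeros(W.shape[:2],bool); m[225:262,u0:u1]=1; m&=(W[...,2]>zl)&(W[...,2]<zh)&(W[...,0]<12)&(W[...,0]>-14)
            p=W[m]; print(t,nm,zl,len(p),np.round(np.median(p,0),1) if len(p) else 0, np.round(p.max(0),1) if len(p) else 0)
    # leg/bridge: bridge top
    m=np.zeros(W.shape[:2],bool); m[240:300,285:358]=1
    m&=(W[...,2]<-10)&(W[...,2]>-50)&(abs(W[...,0])<20); p=W[m]
    h,e=np.histogram(p[:,2],np.arange(-50,-8,3)); print(t,h, "front face x",np.round(np.percentile(p[:,0],[50,95,99]),1))
```

```text
4 L -104 174 [  5.6  28.2 -98.4] [ 11.9  38.7 -92. ]
4 L -92 86 [  1.4  31.2 -89.1] [  4.6  35.6 -85.3]
4 R -104 97 [  8.  -26.5 -98.5] [ 11.9 -23.1 -92.2]
4 R -92 89 [  5.2 -29.8 -89.3] [  8.2 -25.1 -85.3]
4 [ 10   0   0   0  58 134 148 154 168 180 185 520   7] front face x [4.6 6.8 7.3]
5 L -104 171 [  5.4  28.4 -99. ] [ 11.9  38.9 -92. ]
5 L -92 85 [  1.2  31.4 -89.6] [  4.6  35.4 -85.8]
5 R -104 99 [  8.2 -26.1 -99. ] [ 12.  -23.  -92.1]
5 R -92 89 [  4.9 -29.7 -89.9] [  8.5 -24.8 -85.2]
5 [  8   0   0   1  81 136 150 159 168 176 264 418   5] front face x [4.9 7.1 7.6]
15 L -104 23 [  4.3  30.8 -94.9] [  4.7  35.8 -92.1]
15 L -92 88 [  1.7  31.8 -88.3] [  5.   36.  -85.3]
15 R -104 21 [  9.5 -27.3 -95. ] [ 10.  -26.  -92.4]
15 R -92 86 [  7.1 -29.8 -88.6] [ 10.1 -25.7 -85.3]
15 [ 18   0   0   0  32 111 153 167 165 188 162 586  23] front face x [5.1 7.9 8.5]
```

Call:
send_rows:
  motion:
    - {"fingers": 0, "tx": 0.002, "ty": 0.01, "tz": 0.004, "rx": 0, "ry": 0, "rz": 0}
    - {"fingers": 0, "tx": 0.006, "ty": 0.035, "tz": 0.006, "rx": 0, "ry": 0, "rz": 0}
    - {"fingers": 0, "tx": 0.01, "ty": 0.067, "tz": 0.006, "rx": 0, "ry": 0, "rz": 0}
    - {"fingers": 0, "tx": 0.015, "ty": 0.1, "tz": 0.006, "rx": 0, "ry": 0, "rz": -0.005}
    - {"fingers": 0, "tx": 0.02, "ty": 0.133, "tz": 0.006, "rx": 0, "ry": 0, "rz": -0.01}
    - {"fingers": 0, "tx": 0.025, "ty": 0.166, "tz": 0.006, "rx": 0, "ry": 0, "rz": -0.015}
    - {"fingers": 0, "tx": 0.03, "ty": 0.199, "tz": 0.006, "rx": 0, "ry": 0, "rz": -0.02}
    - {"fingers": 0, "tx": 0.035, "ty": 0.232, "tz": 0.006, "rx": 0, "ry": 0, "rz": -0.02}

```text
clock: 20.95
tool_pos: [0.543, 0.0948, 0.2443]
eef_rot: [1.0, 0.014, 0.0, -0.0]
wrist_force: [-0.1, 0.4, -1.0]
gripper_width: 0.0318
```

Call:
send_rows:
  motion:
    - {"fingers": 0, "tx": 0.004, "ty": 0.03, "tz": 0, "rx": 0, "ry": 0, "rz": 0}
    - {"fingers": 0, "tx": 0.008, "ty": 0.056, "tz": 0, "rx": 0, "ry": 0, "rz": 0}
    - {"fingers": 0, "tx": 0.01, "ty": 0.076, "tz": 0, "rx": 0, "ry": 0, "rz": 0}
    - {"fingers": 0, "tx": 0.0105, "ty": 0.087, "tz": 0, "rx": 0, "ry": 0, "rz": 0}
    - {"fingers": 0, "tx": 0.0105, "ty": 0.0895, "tz": 0, "rx": 0, "ry": 0, "rz": 0}
    - {"fingers": 0, "tx": 0.0105, "ty": 0.0895, "tz": 0, "rx": 0, "ry": 0, "rz": 0}
    - {"fingers": 0, "tx": 0.0105, "ty": 0.0895, "tz": 0, "rx": 0, "ry": 0, "rz": 0}
    - {"fingers": 0, "tx": 0.0105, "ty": 0.0895, "tz": 0, "rx": 0, "ry": 0, "rz": 0}

```text
clock: 21.95
tool_pos: [0.5536, 0.1819, 0.2441]
eef_rot: [1.0, 0.013, -0.0, 0.0]
wrist_force: [0.5, -0.5, -2.3]
gripper_width: 0.0313
```

```bash
python3 meas.py 16
python3 - <<'E'
from cell import read_camera,ctrl
from h import *
for n,(x,y,w,h) in dict(scene=(320,130,160,200),side=(230,100,140,150)).items():
    c=read_camera(n); np.savez(f"pics/{n}16.npz",**c)
    cv2.imwrite(f"pics/{n}16.png",cv2.resize(c["frame"][y:y+h,x:x+w,::-1],None,fx=3,fy=3,interpolation=cv2.INTER_CUBIC))
im=cv2.imread("pics/wrist16.png"); cv2.imwrite("pics/zw16.png",cv2.resize(im[140:320,220:420],None,fx=3,fy=3,interpolation=cv2.INTER_CUBIC))
T=ctrl.read_state()["tool_pos"]; print(T)
c=load("wrist16");V=cloud(c);W=(V-T)*1000
for nm,u0,u1 in(("L",268,294),("R",348,372)):
    m=np.zeros(W.shape[:2],bool); m[225:262,u0:u1]=1; m&=(W[...,2]>-92)&(W[...,2]<-85)&(abs(W[...,0])<14)
    p=W[m]; print(nm,len(p),np.round(np.median(p,0),1),np.round(p.max(0),1))
for a,b,x0,x1 in((.082,.092,.56,.6),(.088,.097,.52,.55)):
    m=(V[...,2]>a)&(V[...,2]<b)&(V[...,0]>x0)&(V[...,0]<x1)&(abs(V[...,1]-.1825)<.03)
    if m.sum()>5: p=(V[m]*1000).astype(np.float32); print(len(p),cv2.minAreaRect(p[:,:2]),np.median(p[:,2]))
E
```

```text
{'clock': np.float64(22.0), 'tool_pos': array([0.5536, 0.182 , 0.2441]), 'wrist_force': array([-0.0024,  1.2201, -1.7867]), 'torque': array([0.0346, 0.0385, 0.0032]), 'gripper_width': np.float64(0.0312)}
[0.55352212 0.18220737 0.2440786 ]
L 89 [  2.6  31.4 -88.6] [  5.4  35.5 -85.1]
R 83 [  6.4 -30.6 -88.8] [  9.3 -26.2 -85. ]Traceback (most recent call last):
  File "<stdin>", line 14, in <module>
cv2.error: OpenCV(4.12.0) /io/opencv/modules/imgproc/src/convhull.cpp:143: error: (-215:Assertion failed) total >= 0 && (depth == CV_32F || depth == CV_32S) in function 'convexHull'
```

View pics/zw16.png

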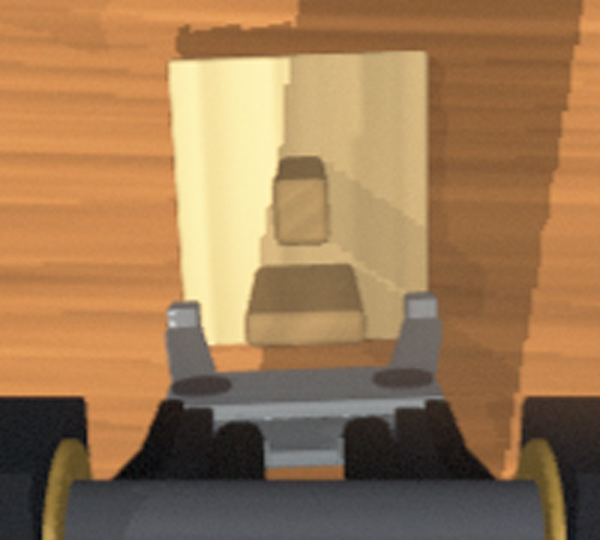

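View pics/side16.png

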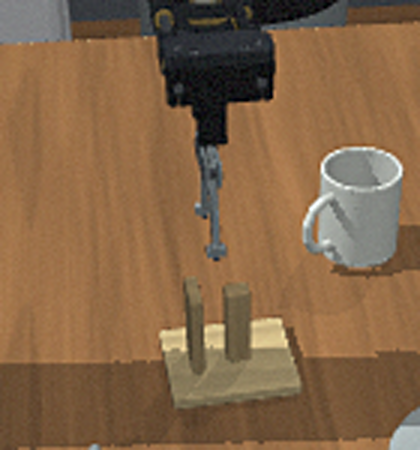

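View pics/scene16.png

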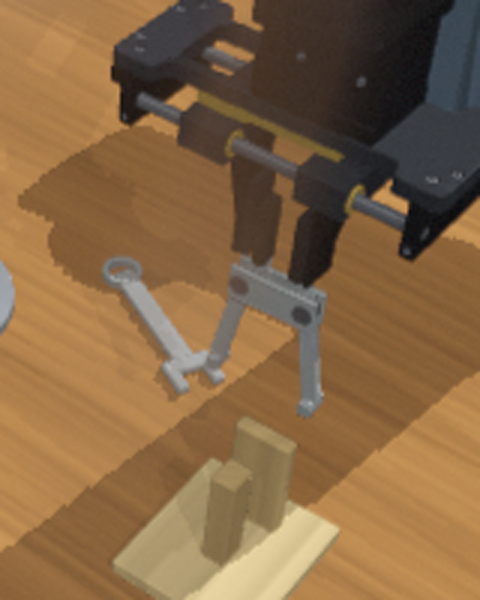

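Wrist view: the rear post (305,325) and front post (302,210) straddle the pliers' line, with the same foot and bridge positions as when they left. Descending into the gap.

Call:
send_rows:
  motion:
    - {"fingers": 0, "tx": 0, "ty": 0.0005, "tz": -0.012, "rx": 0, "ry": 0, "rz": 0}
    - {"fingers": 0, "tx": 0, "ty": 0.0005, "tz": -0.026, "rx": 0, "ry": 0, "rz": 0}
    - {"fingers": 0, "tx": 0, "ty": 0.0005, "tz": -0.038, "rx": 0, "ry": 0, "rz": 0}
    - {"fingers": 0, "tx": 0, "ty": 0.0005, "tz": -0.048, "rx": 0, "ry": 0, "rz": 0}
    - {"fingers": 0, "tx": 0, "ty": 0.0005, "tz": -0.058, "rx": 0, "ry": 0, "rz": 0}
    - {"fingers": 0, "tx": 0, "ty": 0.0005, "tz": -0.068, "rx": 0, "ry": 0, "rz": 0}
    - {"fingers": 0, "tx": 0, "ty": 0.0005, "tz": -0.075, "rx": 0, "ry": 0, "rz": 0}
    - {"fingers": 0, "tx": 0, "ty": 0.0005, "tz": -0.078, "rx": 0, "ry": 0, "rz": 0}

```text
clock: 23.1
tool_pos: [0.5534, 0.183, 0.1656]
eef_rot: [1.0, 0.013, -0.0, 0.0]
wrist_force: [0.2, 0.4, -1.9]
gripper_width: 0.0315
```

```bash
python3 meas.py 17
python3 - <<'E'
from cell import read_camera,ctrl
from h import *
for n,(x,y,w,h) in dict(scene=(320,160,160,190),side=(250,120,120,130)).items():
    c=read_camera(n); np.savez(f"pics/{n}17.npz",**c)
    cv2.imwrite(f"pics/{n}17.png",cv2.resize(c["frame"][y:y+h,x:x+w,::-1],None,fx=3.5,fy=3.5,interpolation=cv2.INTER_CUBIC))
E
```

```text
{'clock': np.float64(23.15), 'tool_pos': array([0.5533, 0.183 , 0.1655]), 'wrist_force': array([ 0.2841, -0.5615, -1.8968]), 'torque': array([ 0.0835,  0.179 , -0.0205]), 'gripper_width': np.float64(0.0313)}
```

View pics/side17.png

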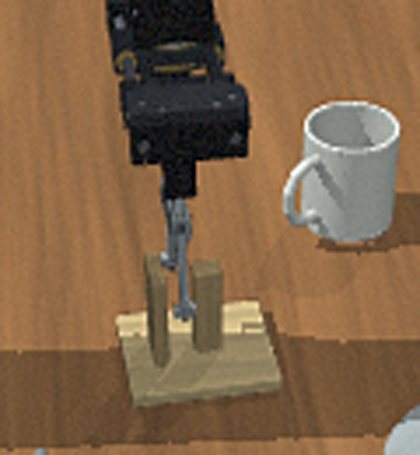

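View pics/scene17.png

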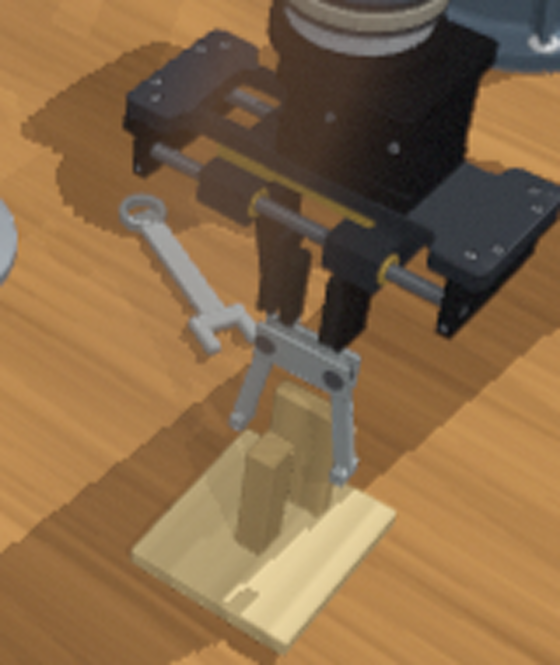

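Tips are between the posts with no forces. Continuing to just above the plate.

Call:
send_rows:
  motion:
    - {"fingers": 0, "tx": 0, "ty": 0, "tz": -0.006, "rx": 0, "ry": 0, "rz": 0}
    - {"fingers": 0, "tx": 0, "ty": 0, "tz": -0.013, "rx": 0, "ry": 0, "rz": 0}
    - {"fingers": 0, "tx": 0, "ty": 0, "tz": -0.02, "rx": 0, "ry": 0, "rz": 0}
    - {"fingers": 0, "tx": 0, "ty": 0, "tz": -0.027, "rx": 0, "ry": 0, "rz": 0}
    - {"fingers": 0, "tx": 0, "ty": 0, "tz": -0.034, "rx": 0, "ry": 0, "rz": 0}
    - {"fingers": 0, "tx": 0, "ty": 0, "tz": -0.041, "rx": 0, "ry": 0, "rz": 0}
    - {"fingers": 0, "tx": 0, "ty": 0, "tz": -0.046, "rx": 0, "ry": 0, "rz": 0}
    - {"fingers": 0, "tx": 0, "ty": 0, "tz": -0.049, "rx": 0, "ry": 0, "rz": 0}

```text
clock: 24.25
tool_pos: [0.5534, 0.183, 0.1166]
eef_rot: [1.0, 0.013, -0.0, 0.0]
wrist_force: [0.5, -0.2, -1.9]
gripper_width: 0.0316
```

Call:
send_rows:
  motion:
    - {"fingers": 0, "tx": 0, "ty": 0, "tz": -0.0005, "rx": 0, "ry": 0, "rz": 0}
    - {"fingers": 0, "tx": 0, "ty": 0, "tz": -0.001, "rx": 0, "ry": 0, "rz": 0}
    - {"fingers": 0, "tx": 0, "ty": 0, "tz": -0.0015, "rx": 0, "ry": 0, "rz": 0}
    - {"fingers": 0, "tx": 0, "ty": 0, "tz": -0.002, "rx": 0, "ry": 0, "rz": 0}
    - {"fingers": 0, "tx": 0, "ty": 0, "tz": -0.0025, "rx": 0, "ry": 0, "rz": 0}
    - {"fingers": 0, "tx": 0, "ty": 0, "tz": -0.003, "rx": 0, "ry": 0, "rz": 0}
    - {"fingers": 0, "tx": 0, "ty": 0, "tz": -0.003, "rx": 0, "ry": 0, "rz": 0}
    - {"fingers": 0, "tx": 0, "ty": 0, "tz": -0.003, "rx": 0, "ry": 0, "rz": 0}

```text
clock: 25.25
tool_pos: [0.5535, 0.183, 0.114]
eef_rot: [1.0, 0.013, 0.0, -0.0]
wrist_force: [-0.0, 0.1, -2.7]
gripper_width: 0.0312
```

```bash
python3 meas.py 18
```

```text
{'clock': np.float64(25.3), 'tool_pos': array([0.5535, 0.183 , 0.114 ]), 'wrist_force': array([ 0.1754,  0.5796, -1.2425]), 'torque': array([-0.002 ,  0.1423,  0.0083]), 'gripper_width': np.float64(0.0311)}
```

Call:
send_rows:
  motion:
    - {"fingers": 0, "tx": 0, "ty": 0, "tz": -0.0005, "rx": 0, "ry": 0, "rz": 0}
    - {"fingers": 0, "tx": 0, "ty": 0, "tz": -0.001, "rx": 0, "ry": 0, "rz": 0}
    - {"fingers": 0, "tx": 0, "ty": 0, "tz": -0.0015, "rx": 0, "ry": 0, "rz": 0}
    - {"fingers": 0, "tx": 0, "ty": 0, "tz": -0.0015, "rx": 0, "ry": 0, "rz": 0}
    - {"fingers": 0, "tx": 0, "ty": 0, "tz": -0.0015, "rx": 0, "ry": 0, "rz": 0}
    - {"fingers": 0, "tx": 0, "ty": 0, "tz": -0.0015, "rx": 0, "ry": 0, "rz": 0}
    - {"fingers": 0, "tx": 0, "ty": 0, "tz": -0.0015, "rx": 0, "ry": 0, "rz": 0}
    - {"fingers": 0, "tx": 0, "ty": 0, "tz": -0.0015, "rx": 0, "ry": 0, "rz": 0}

```text
clock: 26.3
tool_pos: [0.5541, 0.1831, 0.1136]
eef_rot: [1.0, 0.013, 0.001, -0.0]
wrist_force: [0.0, -0.1, 5.5]
gripper_width: 0.0309
```

```bash
python3 meas.py 19; python3 meas.py 19b
python3 - <<'E'
from cell import read_camera,ctrl
from h import *
for n,(x,y,w,h) in dict(scene=(320,180,160,190),side=(250,120,120,130)).items():
    c=read_camera(n); np.savez(f"pics/{n}19.npz",**c)
    cv2.imwrite(f"pics/{n}19.png",cv2.resize(c["frame"][y:y+h,x:x+w,::-1],None,fx=3.5,fy=3.5,interpolation=cv2.INTER_CUBIC))
E
```

```text
{'clock': np.float64(26.35), 'tool_pos': array([0.554 , 0.1831, 0.1136]), 'wrist_force': array([-1.5279,  0.579 ,  6.5753]), 'torque': array([-0.0355,  0.3891, -0.0644]), 'gripper_width': np.float64(0.0313)}
{'clock': np.float64(26.4), 'tool_pos': array([0.554 , 0.1831, 0.1136]), 'wrist_force': array([-1.1543,  0.6745,  6.1731]), 'torque': array([-0.0982,  0.3014,  0.0177]), 'gripper_width': np.float64(0.0317)}
```

View pics/scene19.png

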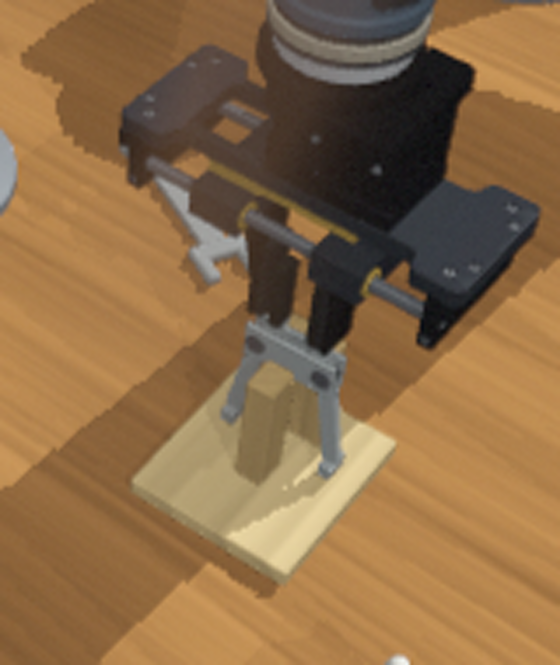

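View pics/side19.png

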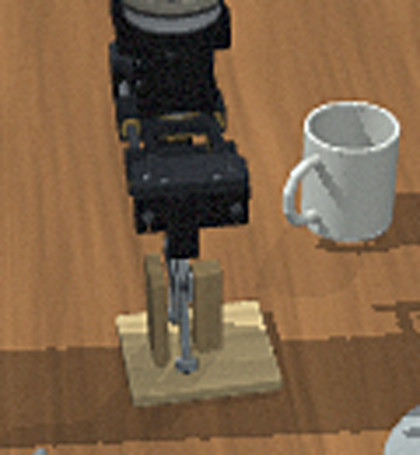

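Seated on the plate at TCP z 0.1136, as expected. Easing up 1 mm and opening slowly.

Call:
send_rows:
  motion:
    - {"fingers": 0.3, "tx": 0, "ty": 0, "tz": 0.001, "rx": 0, "ry": 0, "rz": 0}
    - {"fingers": 0.42, "tx": 0, "ty": 0, "tz": 0.001, "rx": 0, "ry": 0, "rz": 0}
    - {"fingers": 0.47, "tx": 0, "ty": 0, "tz": 0.001, "rx": 0, "ry": 0, "rz": 0}
    - {"fingers": 0.52, "tx": 0, "ty": 0, "tz": 0.001, "rx": 0, "ry": 0, "rz": 0}
    - {"fingers": 0.57, "tx": 0, "ty": 0, "tz": 0.001, "rx": 0, "ry": 0, "rz": 0}
    - {"fingers": 0.62, "tx": 0, "ty": 0, "tz": 0.001, "rx": 0, "ry": 0, "rz": 0}
    - {"fingers": 0.64, "tx": 0, "ty": 0, "tz": 0.001, "rx": 0, "ry": 0, "rz": 0}
    - {"fingers": 0.66, "tx": 0, "ty": 0, "tz": 0.001, "rx": 0, "ry": 0, "rz": 0}

```text
clock: 27.5
tool_pos: [0.5537, 0.1831, 0.1137]
eef_rot: [1.0, 0.013, 0.0, -0.0]
wrist_force: [-0.9, -0.4, 4.5]
gripper_width: 0.0565
```

```bash
python3 meas.py 20
python3 - <<'E'
from cell import read_camera,ctrl
from h import *
for n,(x,y,w,h) in dict(scene=(320,180,160,190),side=(250,120,120,130)).items():
    c=read_camera(n); np.savez(f"pics/{n}20.npz",**c)
    cv2.imwrite(f"pics/{n}20.png",cv2.resize(c["frame"][y:y+h,x:x+w,::-1],None,fx=3.5,fy=3.5,interpolation=cv2.INTER_CUBIC))
E
```

```text
{'clock': np.float64(27.55), 'tool_pos': array([0.5537, 0.183 , 0.1137]), 'wrist_force': array([-0.063 ,  0.0076,  4.7375]), 'torque': array([-0.0141,  0.141 ,  0.0334]), 'gripper_width': np.float64(0.0572)}
```

View pics/scene20.png

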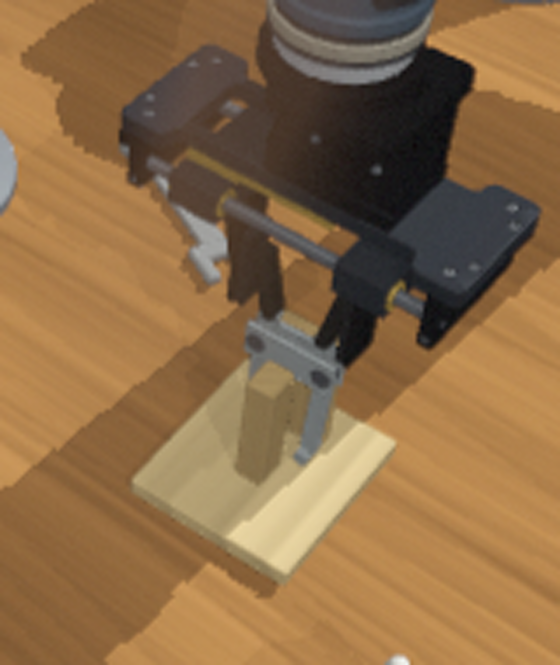

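View pics/side20.png

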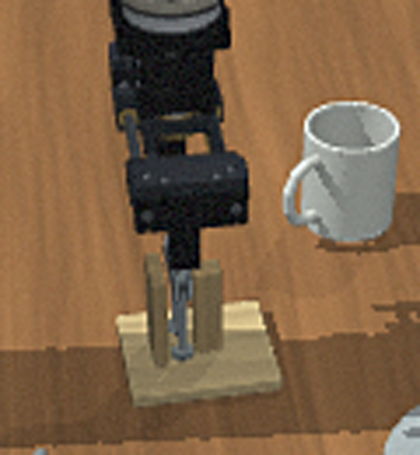

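Upright in the gap. Opening fully, then withdrawing straight up.

Call:
send_rows:
  motion:
    - {"fingers": 0.7, "tx": 0, "ty": 0, "tz": 0, "rx": 0, "ry": 0, "rz": 0}
    - {"fingers": 0.76, "tx": 0, "ty": 0, "tz": 0, "rx": 0, "ry": 0, "rz": 0}
    - {"fingers": 0.85, "tx": 0, "ty": 0, "tz": 0, "rx": 0, "ry": 0, "rz": 0}
    - {"fingers": 1, "tx": 0, "ty": 0, "tz": 0, "rx": 0, "ry": 0, "rz": 0}
    - {"fingers": 1, "tx": 0, "ty": 0, "tz": 0, "rx": 0, "ry": 0, "rz": 0}
    - {"fingers": 1, "tx": 0, "ty": 0, "tz": 0, "rx": 0, "ry": 0, "rz": 0}
    - {"fingers": 1, "tx": 0, "ty": 0, "tz": 0, "rx": 0, "ry": 0, "rz": 0}
    - {"fingers": 1, "tx": 0, "ty": 0, "tz": 0, "rx": 0, "ry": 0, "rz": 0}

```text
clock: 28.65
tool_pos: [0.5535, 0.183, 0.1136]
eef_rot: [1.0, 0.013, 0.0, -0.0]
wrist_force: [-0.1, -1.1, -1.0]
gripper_width: 0.0869
```

```bash
python3 meas.py 21
python3 - <<'E'
from cell import read_camera,ctrl
from h import *
for n,(x,y,w,h) in dict(scene=(320,180,160,190),).items():
    c=read_camera(n); np.savez(f"pics/{n}21.npz",**c)
    cv2.imwrite(f"pics/{n}21.png",cv2.resize(c["frame"][y:y+h,x:x+w,::-1],None,fx=3.1,fy=3.1,interpolation=cv2.INTER_CUBIC))
E
```

```text
{'clock': np.float64(28.7), 'tool_pos': array([0.5535, 0.183 , 0.1136]), 'wrist_force': array([ 0.439 ,  0.7019, -0.1245]), 'torque': array([0.0384, 0.1338, 0.0139]), 'gripper_width': np.float64(0.0869)}
```

View pics/scene21.png

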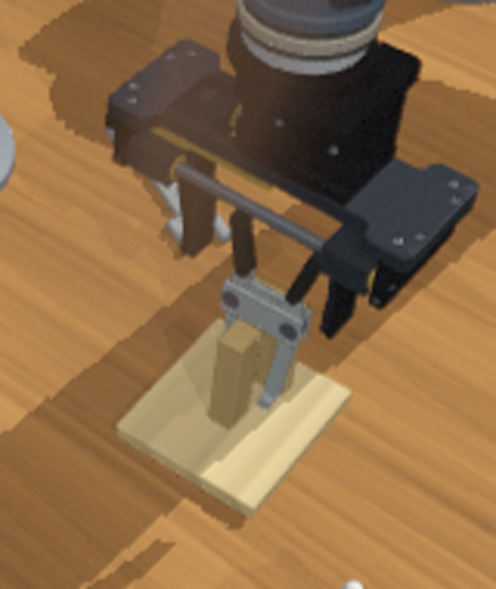

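The pliers stand alone. Withdrawing up, then back for a full check.

Call:
send_rows:
  motion:
    - {"fingers": 1, "tx": 0, "ty": 0, "tz": 0.006, "rx": 0, "ry": 0, "rz": 0}
    - {"fingers": 1, "tx": 0, "ty": 0, "tz": 0.018, "rx": 0, "ry": 0, "rz": 0}
    - {"fingers": 1, "tx": 0, "ty": 0, "tz": 0.036, "rx": 0, "ry": 0, "rz": 0}
    - {"fingers": 1, "tx": 0, "ty": 0, "tz": 0.06, "rx": 0, "ry": 0, "rz": 0}
    - {"fingers": 1, "tx": 0, "ty": 0, "tz": 0.09, "rx": 0, "ry": 0, "rz": 0}
    - {"fingers": 1, "tx": 0, "ty": 0, "tz": 0.12, "rx": 0, "ry": 0, "rz": 0}
    - {"fingers": 1, "tx": -0.03, "ty": 0, "tz": 0.14, "rx": 0, "ry": 0, "rz": 0}
    - {"fingers": 1, "tx": -0.059, "ty": 0, "tz": 0.14, "rx": 0, "ry": 0, "rz": 0}

```text
clock: 29.75
tool_pos: [0.4953, 0.1832, 0.2564]
eef_rot: [1.0, 0.013, 0.003, -0.0]
wrist_force: [-0.7, -0.4, -0.3]
gripper_width: 0.0871
```

```bash
python3 meas.py 22
python3 - <<'E'
from cell import read_camera
from h import *
for n in("scene","side"):
    c=read_camera(n); np.savez(f"pics/{n}22.npz",**c); cv2.imwrite(f"pics/{n}22.png",c["frame"][:,:,::-1])
f=lambda a:cv2.resize(a,(390,580//1),interpolation=cv2.INTER_CUBIC)
a=cv2.imread("pics/scene22.png");b=cv2.imread("pics/wrist22.png")
cv2.imwrite("pics/zz22.png",np.hstack([cv2.resize(a[180:270,245:335],(400,400)),cv2.resize(b[95:215,265:385],(400,400))]))
c=load("wrist22");W=cloud(c)
for a,b in ((.082,.097),(.135,.16)):
    m=(abs(W[...,0]-.565)<.075)&(abs(W[...,1]-.183)<.05)&(W[...,2]>a)&(W[...,2]<b)
    k,l,s,ce=cv2.connectedComponentsWithStats(m.astype(np.uint8))
    for i in range(1,k):
        if s[i,4]>20: p=W[l==i]; print(a,np.round(np.median(p,0),4),cv2.minAreaRect((p[:,:2]*1000).astype(np.float32)))
for n in("scene","side"):
    A,B=load(n+"2"),load(n+"22")
    for nm,(x0,x1,y0,y1,z0,z1) in dict(head=(.67,.89,-.1,.13,.02,.04),mug=(.65,.85,.27,.45,.03,.1),jar=(.5,.8,-.42,-.2,.03,.11),wrench=(.34,.49,-.07,.09,.004,.014)).items():
        o=[]
        for c in(A,B):
            W=cloud(c); m=(W[...,0]>x0)&(W[...,0]<x1)&(W[...,1]>y0)&(W[...,1]<y1)&(W[...,2]>z0)&(W[...,2]<z1); o.append((m.sum(),np.round(W[m].mean(0)[:2],4) if m.any() else 0))
        print(n,nm,o)
    W=cloud(B); z=W[...,2]; r=np.hypot(W[...,0]-.5276,W[...,1]+.1358); m=(r>.031)&(r<.037)&(z>.05); W2=cloud(A); m2=(np.hypot(W2[...,0]-.5276,W2[...,1]+.1358)>.031)&(np.hypot(W2[...,0]-.5276,W2[...,1]+.1358)<.037)&(W2[...,2]>.05); print("washer z",np.median(W2[m2][:,2]),np.median(z[m]))
E
```

```text
{'clock': np.float64(29.8), 'tool_pos': array([0.4894, 0.1832, 0.2551]), 'wrist_force': array([-3.6796, -0.8193, -0.409 ]), 'torque': array([0.0148, 0.32  , 0.    ]), 'gripper_width': np.float64(0.0873)}
0.082 [0.574  0.1837 0.0876] ((574.0018310546875, 183.6005401611328), (21.642349243164062, 17.621082305908203), 4.830410957336426)
0.082 [0.5553 0.1876 0.0917] ((555.511474609375, 183.6397705078125), (1.0884145498275757, 52.30781555175781), 3.003207206726074)
0.082 [0.5456 0.1854 0.0896] ((545.6822509765625, 183.3922882080078), (0.8727865815162659, 23.863725662231445), 3.789574146270752)
0.082 [0.5358 0.1813 0.0916] ((535.8742065429688, 181.2117156982422), (10.9502592086792, 39.40515899658203), 1.935638427734375)
0.135 [0.5482 0.1592 0.1492] ((547.7940063476562, 159.082763671875), (14.012592315673828, 12.062067985534668), 2.2360141277313232)
0.135 [0.5453 0.2074 0.1491] ((544.9974365234375, 207.63511657714844), (13.82804012298584, 11.340475082397461), 0.9911351203918457)
scene head [(np.int64(432), array([0.782 , 0.0215])), (np.int64(434), array([0.7819, 0.0214]))]
scene mug [(np.int64(2443), array([0.7151, 0.3621])), (np.int64(2433), array([0.715 , 0.3619]))]
scene jar [(np.int64(1242), array([ 0.7099, -0.291 ])), (np.int64(1245), array([ 0.7098, -0.2912]))]
scene wrench [(np.int64(343), array([0.4276, 0.0206])), (np.int64(344), array([0.4286, 0.0231]))]
washer z 0.06069927148923038 0.058313553372912774
side head [(np.int64(227), array([0.7794, 0.0105])), (np.int64(239), array([0.7791, 0.0104]))]
side mug [(np.int64(822), array([0.7114, 0.3478])), (np.int64(815), array([0.7115, 0.348 ]))]
side jar [(np.int64(1745), array([ 0.6967, -0.3227])), (np.int64(1750), array([ 0.6966, -0.3228]))]
side wrench [(np.int64(378), array([0.426 , 0.0116])), (np.int64(389), array([0.425 , 0.0117]))]
washer z 0.06208102289683043 0.059946663808237544
```

View pics/zz22.png

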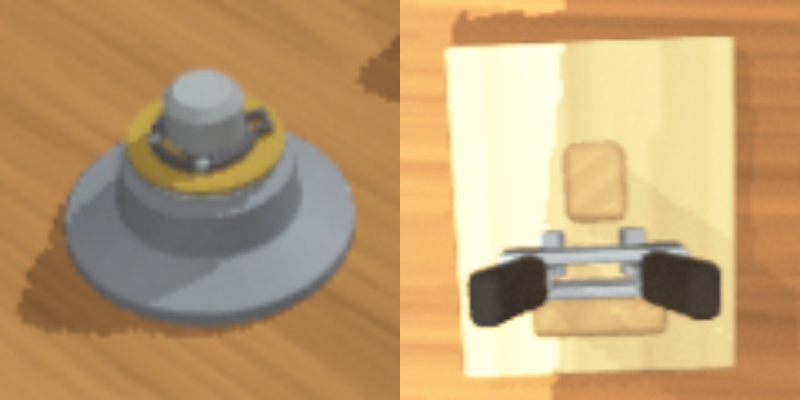

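View pics/scene22.png

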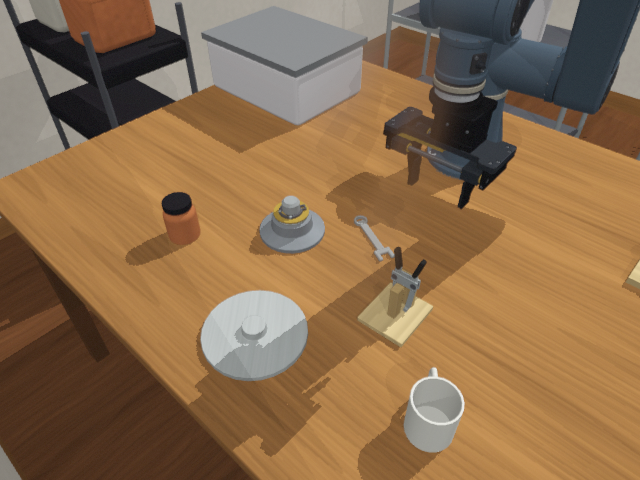

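The pliers lean lightly against the rear post: handle tops ~7 mm back, about 3°, which is the natural slack of the gap without the ring. Checking once more that everything is at rest before handing in.

```bash
python3 meas.py 23
python3 - <<'E'
from cell import read_camera
from h import *
c=load("wrist23");W=cloud(c)
for a,b in ((.02,.04),(.095,.105),(.135,.16)):
    m=(abs(W[...,0]-.552)<.03)&(abs(W[...,1]-.183)<.05)&(W[...,2]>a)&(W[...,2]<b)
    k,l,s,ce=cv2.connectedComponentsWithStats(m.astype(np.uint8))
    for i in range(1,k):
        if s[i,4]>12: p=W[l==i]; print(a,s[i,4],np.round(np.median(p,0),4),np.round(cv2.minAreaRect((p[:,:2]*1000).astype(np.float32))[0],1))
s=load("side22"); im=s["frame"][140:235,275:335,::-1]; cv2.imwrite("pics/side22z.png",cv2.resize(im,None,fx=6,fy=6,interpolation=cv2.INTER_CUBIC))
E
```

```text
{'clock': np.float64(29.95), 'tool_pos': array([0.4949, 0.1831, 0.2546]), 'wrist_force': array([-0.2267,  0.5544, -0.3839]), 'torque': array([ 0.0644,  0.164 , -0.0376]), 'gripper_width': np.float64(0.0872)}
0.02 41 [0.5584 0.1698 0.025 ] [558.3 169.7]
0.02 33 [0.5565 0.1984 0.0253] [556.5 197.9]
0.02 13 [0.5471 0.1716 0.0244] [547.8 171.1]
0.02 13 [0.5453 0.1948 0.0246] [545.8 195.3]
0.095 172 [0.5536 0.1845 0.0994] [553.5 183.7]
0.095 114 [0.5435 0.1829 0.0989] [543.6 183.4]
0.135 269 [0.5479 0.1594 0.1492] [547.7 159. ]
0.135 268 [0.5449 0.2073 0.1491] [544.8 207.6]
```

View pics/side22z.png

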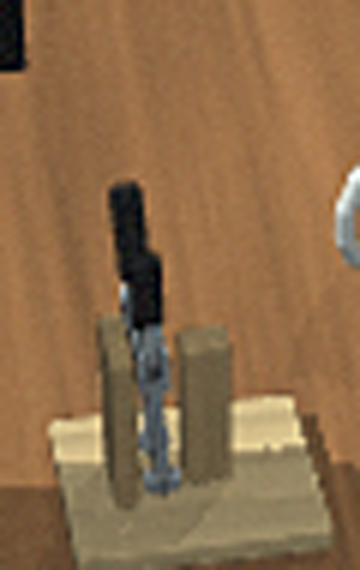

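```bash
python3 -c "
from cell import ctrl
print(ctrl.sign_off())"
```

```text
the job is handed in; nothing more can be done
None
```

The retaining ring is shut in its groove over the washer, and the pliers stand back in the stand's gap. I handed the job in at about 30 s of the 54 s allowed.

**Pressing the ring on:** I spread the ring to the pliers' stop and lowered it over the spindle with clearance all round. It met the washer by feel. I pressed to about 9 N, and the wrist camera put the travel at 4.3 mm. I then let the ring spring shut while easing the tool back 3 mm.

**Last checks:**
- **Ring and washer:** the ring is level with its top flush under the groove edge. By the wrist camera the washer is held down about 2.5 mm; the scene and side cameras read 2.4 and 2.1 mm. The ring's outer width of about 52 mm means it is shut; spread, it was about 67 mm.
- **Ring centring:** the shut ring sits about 2 to 3 mm towards +x of the spindle axis, so it is not perfectly centred. I could only judge the arms' closing angle from that width.
- **Pliers:** they are in the gap, pins on the plate and not moving. They lean about 3° against the rear post, which leaves the grip point about 7 mm behind its home point. Most of that is the slack the gap has without the ring, and I did not try to correct it.
- **Other things:** the wheel head, mug and jar read the same as before within 0.5 mm. The wrench shifted 1 to 2.5 mm between readings, which I put down to noise, as nothing touched it.

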